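Lay separated phone displays into their alignment moulds

TASK

Move the phone displays from the screen separator into their alignment moulds: lift the stop bar off its two spigots and put it aside, draw each display forward along its lane until it hangs over the front edge and can be taken by its long edges, and lay it face up in the blue mould that it fits closely, flat on the seat inside all the walls. Displays and moulds come in three sizes and there may be fewer displays than moulds; one that will not go in, or lies loose with a wide gap, belongs in another mould. Then push the stop bar's sleeves fully home on the spigots again, with the moulds standing flat on the desk and the suction cup and the screwdriver left where they are.

Things in the scene. Friction and masses are not known exactly. Their poses are not given: they have to be found in the camera images.
- bed_front (a point): middle of the front edge of the fixed screen separator's flat aluminium bed, on its top face 45 mm above the desk; bed 195 mm deep, 240 mm wide. x = from the front edge to the back, y = along the front edge to the left, z up. Below the bed the housing stands back 27 mm, so in front of the edge there is free air down to the desk
- lane_left (a point): front end of the left lane's middle line, on the bed's front edge and top face, axes as bed_front. Lanes are 68 mm wide, between dark ribs 6 mm high and 8 mm thick that run from 28 mm behind the front edge to a 6 mm stop bar at the back; open in front. The ribs leave no room for fingers beside a display; a fingertip pressed on it can draw it along the lane
- stop_mid (a point): middle of the grip of the loose stop bar that shuts the lanes' front: black upright grip 14 mm thick (x), 44 mm long (y), from 12 to 42 mm above the bar's underside; this point is 28 mm above the underside. Bar 180 mm long (y), 10 mm thick, 12 mm high, 150 g; at y = -38 and +38 mm an open sleeve, 25 mm outside, 14 mm bore, 16 mm high. At first it is home on its spigots
- stop_home (a point): where stop_mid is when the bar is home, its underside on the bed, 12 mm behind the front edge; axes as bed_front. At y = -38 and +38 mm two fixed spigots rise from the bed, 9 mm thick for 16 mm, then tapering to 3 mm at 23 mm height
- lane_mid (a point): the same point of the middle lane
- lane_right (a point): the same point of the right lane
- display_small_mid (a point): centre (half-way up) of the small phone display, a flat rigid dark glass panel 112 x 54 x 3 mm, about 45 g, face up; x axis along its 112 mm length, y across its 54 mm width, z out of the glass face. May be absent; at first it lies flat in one of the lanes, its length along the lane, wholly on the bed
- mould_small_seat (a point): centre of the recess floor (20 mm above the desk) of the small mould, a loose blue metal block, 0.5 kg, 134 x 76 x 24 mm; recess 116 x 58 mm, 4 mm deep. x along the recess, y across, z up. From its -x end (towards the robot) to x = -8 mm it is only 40 mm wide and has no side walls, only an end wall, to let fingers down on both sides of a display
- display_medium_mid (a point): centre (half-way up) of the medium phone display, a flat rigid dark glass panel 121 x 59 x 3 mm, about 45 g, face up; x axis along its 121 mm length, y across its 59 mm width, z out of the glass face. May be absent; at first it lies flat in one of the lanes, its length along the lane, wholly on the bed
- mould_medium_seat (a point): centre of the recess floor (20 mm above the desk) of the medium mould, a loose blue metal block, 0.5 kg, 143 x 81 x 24 mm; recess 125 x 63 mm, 4 mm deep. x along the recess, y across, z up. From its -x end (towards the robot) to x = -12 mm it is only 45 mm wide and has no side walls, only an end wall, to let fingers down on both sides of a display
- display_large_mid (a point): centre (half-way up) of the large phone display, a flat rigid dark glass panel 130 x 64 x 3 mm, about 45 g, face up; x axis along its 130 mm length, y across its 64 mm width, z out of the glass face. May be absent; at first it lies flat in one of the lanes, its length along the lane, wholly on the bed
- mould_large_seat (a point): centre of the recess floor (20 mm above the desk) of the large mould, a loose blue metal block, 0.5 kg, 152 x 86 x 24 mm; recess 134 x 68 mm, 4 mm deep. x along the recess, y across, z up. From its -x end (towards the robot) to x = -17 mm it is only 50 mm wide and has no side walls, only an end wall, to let fingers down on both sides of a display
- sucker: black suction cup, 37 mm, standing behind the work; to be left alone; origin under its middle
- driver: black and green screwdriver, 140 mm long, 12 mm thick, lying behind the moulds; to be left alone; origin under its middle

How it is judged:
By the outcome, as a careful person would: the job done as asked, in the order asked, and still so for the second after the job is handed in, with the robot touching nothing.
Of display_small, display_medium, display_large only 2 to 3 are there at a start; the rules pass over those that are not, and their reading is None.
At some moment in a run one of mould_small, mould_medium, mould_large may be knocked a few centimetres aside while the robot is not near it.
It also fails if it takes over 210 s, if anything falls off the work surface, if the arm or the gripper's body presses on something with over 40 N, if the wrist force passes 120 N, or if a joint passes its speed limit or range.

ROBOT

A 6-joint arm with a two-finger parallel gripper is mounted at the origin on a cart in front of the work surface, level with it; the furniture and walls round the work are solid. World frame = base frame: x ahead of the robot, y to its left, z up, the work surface at z = 0. Lengths are in m, angles in degrees, forces in N, time in s.
With the tool pointing down it reaches from about 0.325 to 0.85 m from the base axis. Payload 15.5 kg.
Tool frame: the origin (TCP) lies midway between the tips of the shut fingers; the grasp point (between the pads) lies 19 mm behind it (robot.tcp_to_grasp is the distance from the TCP to the grasp point, in m); z points along the fingers, y is the line along which they close (so a half turn about z gives the same grasp; the last joint's range is limited). The gripper opens to 91 mm and grips with 3 to 60 N. Pads are 32 mm wide; open, the fingers measure 118 mm over their backs; the gripper's body (76 mm by 178 mm) begins 60 mm behind the grasp point.
Start: joints at [58.814, 28.281, 77.091, -0, 74.628, -5.472], TCP at [0.271, 0.563, 0.214] pointing down, gripper open.
Joint ranges: [-166.48, 166.48], [-47.26, 123.95], [12.59, 153.08], [-70.14, 250.14], [6.76, 159.57], [-176.63, 176.63]. Speed limits (degrees/s): [108.29, 108.29, 147.25, 172.46, 172.46, 172.46].

INTERFACE

Orientations are given as a 3x3 rotation matrix whose columns are the frame's x, y, z axes.
In Python, from workcell import robot, viewer, job, search_frame, mark_of gives the robot as it stands. The module is installed in compiled form; this text tells all that it offers.
- The arm moves only by the tool jog_arm, never from a script. Its argument "steps" is a list of rows, each a list of 3 entries, a list of its own where there are three numbers: the turn, a rotation vector about the tool's x, y, z scaled (see below), then the shift along the tool's x, y, z scaled (see below), then the gripper's target within -1 to 1 (fully open at 1, half-way at 0, shut at -1). In form: [[[wx, wy, wz], [tx, ty, tz], jaw], ...]. A call has 1 to 12 rows; each row shifts and turns the commanded pose from where the row before left it, along the tool's axes as they then stand; what a row does not reach is not made up. The controller multiplies each number of a shift by 2 cm and each number of a turn by 0.12 rad. A row lasts 1/12 s, in which the tool goes at most 41.7 mm and 7.16 degrees, less where a joint would pass 70% of its speed; a pose out of reach is approached as far as the arm can. A call with a number of a shift or a turn outside -1 to 1 is refused whole. A call with a gripper value outside its range is refused whole. The fingers move at their own pace and stop on an object; the grip force is fixed at half the most. Time passes only in rows, so rows that do not move let the fingers close. It gives the time, the measured TCP pose, the force, the opening and the grip force at its end, in the units of the state.
- robot.state(): the state, without advancing time (a new reading comes with each control period).
- viewer.read_camera(name): name is "scene" or "side" or "wrist"; returns a dict with "pixels" (480x640x3 uint8, red, green, blue), "intrinsics" (3x3 intrinsics, pixels), "rvec" (rotation vector, rad) and "tvec" (3), from world to camera coordinates, as OpenCV has them; the wrist camera has in their place "hand_eye" (4x4, takes a point from camera to tool coordinates, whose origin is the TCP and whose axes are the flange's). Camera axes: x right, y down, z forward; pixel columns grow to the right and rows downward; lengths in m; the calibration is good to about 2 mm. A picture is of the moment at which its call begins: read the wrist's pose just before it. There is no depth.
- job.close_job(): hands the job in; it is judged then, once.
Trained networks look in a picture, given as the dict that the camera call returned (one of the last four; its "shot" number tells which), for a name from the list of things; names that differ only in an ending like _2 or _b are one class to them, and where a whole thing is asked for, a point or a joint stands for the part that bears it (a point fixed in the world has none). Each returns a list of dicts, best first, with "conf" (0 to 1); they miss things now and then, are a little off and sometimes report something else, mostly with a low value. They report only what shows in the picture. A call takes as long as a camera call.
- search_frame(picture, query): "xyz" ([x, y, z] in m, in world coordinates, good to about 4 mm: the middle of the surface that is visible of it).
- mark_of(picture, query): "xyz" ([x, y, z] in m, in world coordinates, good to about 4 mm: a listed point, or the origin of a listed thing).
The state is a dict: "t": time; "joint_positions": joint angles; "qd": joint speeds; "effort": joint torques, N m; "ee_pos": TCP position; "tcp_rot": TCP orientation; "ft_force": force on the tool from outside, world axes, zero at the start; "wrist_torque": the same for the moment, N m; "width": finger opening in m; "grasp_force": force on a finger pad.
Only numpy, scipy, OpenCV 4.12 (cv2) and the standard library are available. Lean on these libraries where they do the work, as an engineer would, in place of code of your own. Each camera call takes 0.05 s, during which the arm holds its last target. There are 200 camera calls.

## Working session

There is one attempt and no reset: what is moved stays moved. The work goes in short steps, Python scripts to look and compute and a tool call to move; the robot and the scene stay as the last step left them, time stands still between calls to the robot, and variables do not carry over. Pictures are saved under pics/ and viewed, at most 14 in all, crops included, and the job is handed in when it is done.

Besides the shell and the picture viewer there is one more tool, called after "Call:" in YAML: its name, and indented under it one key for each argument. jog_arm: Moves the arm, as the interface text tells. Shifts and turns lie within -1 to 1; 1 stands for 2 cm of shift or 0.12 rad of turn. Its arguments: {"type":"object","properties":{"steps":{"type":"array","items":{"type":"array"}}},"required":["steps"]}

```bash
ls; mkdir -p pics; cat > h.py <<'E'
import numpy as np, cv2
from workcell import robot, viewer, job, search_frame, mark_of
def cam(n):
    s=robot.state(); p=viewer.read_camera(n)
    if n=="wrist":
        T=np.eye(4);T[:3,:3]=s["tcp_rot"];T[:3,3]=s["ee_pos"]; p["W"]=T@np.array(p["hand_eye"])
    else:
        R=cv2.Rodrigues(np.array(p["rvec"],float))[0];T=np.eye(4);T[:3,:3]=R;T[:3,3]=np.ravel(p["tvec"]);p["W"]=np.linalg.inv(T)
    return p
def save(p,f): cv2.imwrite("pics/"+f,cv2.cvtColor(p["pixels"],cv2.COLOR_RGB2BGR))
def topix(p,X):
    c=np.linalg.inv(p["W"])@np.append(X,1); q=np.array(p["intrinsics"])@c[:3]; return q[:2]/q[2]
def toplane(p,uv,z):
    d=p["W"][:3,:3]@np.linalg.inv(p["intrinsics"])@np.array([uv[0],uv[1],1.]); o=p["W"][:3,3]
    return o+d*(z-o[2])/d[2]
def st():
    s=robot.state(); print("t",round(s["t"],2),"p",np.round(s["ee_pos"],4),"R",np.round(s["tcp_rot"],3).tolist(),"F",np.round(s["ft_force"],1),"w",round(s["width"],4),"g",round(s["grasp_force"],1),"j6",np.round(s["joint_positions"],0))
E
python3 - <<'E'
from h import *
st()
for n in ["scene","side"]:
    p=cam(n); save(p,n+"0.png"); print(n,np.round(p["W"],3).tolist())
    for q in ["bed_front","lane_left","lane_mid","lane_right","stop_mid","stop_home","display_small_mid","display_medium_mid","display_large_mid","mould_small_seat","mould_medium_seat","mould_large_seat","sucker","driver"]:
        print(q,[(np.round(r["xyz"],3).tolist(),round(r["conf"],2)) for r in mark_of(p,q)[:3]])
E
```

```text
pics
t 0.0 p [0.271  0.5628 0.2133] R [[-0.901, 0.434, -0.001], [0.434, 0.901, -0.001], [0.0, -0.001, -1.0]] F [ 0.4 -0.3  0.2] w 0.0911 g 0.0 j6 [59. 28. 77. -0. 75. -5.]
scene [[0.491, -0.393, 0.778, -0.42], [-0.871, -0.212, 0.443, -0.498], [-0.009, -0.895, -0.447, 0.649], [0.0, 0.0, 0.0, 1.0]]
bed_front [([0.447, -0.164, 0.049], 0.67), ([0.684, 0.04, 0.001], 0.41)]
lane_left [([0.445, -0.09, 0.048], 0.71)]
lane_mid [([0.445, -0.165, 0.046], 0.66)]
lane_right [([0.45, -0.244, 0.048], 0.89)]
stop_mid [([0.458, -0.172, 0.071], 0.97)]
stop_home [([0.461, -0.167, 0.072], 0.69)]
display_small_mid [([0.546, -0.237, 0.049], 0.63), ([0.446, -0.09, 0.047], 0.32)]
display_medium_mid [([0.554, -0.158, 0.041], 0.86)]
display_large_mid []
mould_small_seat [([0.489, 0.266, 0.021], 0.81), ([0.682, 0.039, 0.003], 0.64)]
mould_medium_seat [([0.511, 0.124, 0.02], 0.6)]
mould_large_seat [([0.552, -0.154, 0.044], 0.51), ([0.46, -0.168, 0.072], 0.17)]
sucker [([0.682, 0.04, 0.001], 0.61)]
driver [([0.677, 0.302, -0.0], 0.71), ([0.444, -0.09, 0.048], 0.37), ([0.509, 0.126, 0.019], 0.37)]
side [[-0.952, -0.188, 0.24, 0.24], [-0.305, 0.615, -0.727, 0.972], [-0.011, -0.766, -0.643, 0.875], [0.0, 0.0, 0.0, 1.0]]
bed_front []
lane_left []
lane_mid []
lane_right []
stop_mid []
stop_home []
display_small_mid []
display_medium_mid [([0.55, -0.156, 0.048], 0.77)]
display_large_mid []
mould_small_seat [([0.492, 0.264, 0.022], 0.78)]
mould_medium_seat [([0.515, 0.132, 0.02], 0.95)]
mould_large_seat [([0.497, 0.395, 0.021], 0.93)]
sucker [([0.681, 0.04, -0.0], 0.52)]
driver [([0.676, 0.296, 0.001], 0.52)]
```

```bash
python3 -c "
import cv2,numpy as np
a=cv2.imread('pics/scene0.png');b=cv2.imread('pics/side0.png')
print(a.shape)"
```

```text
(480, 640, 3)
```

View pics/scene0.png

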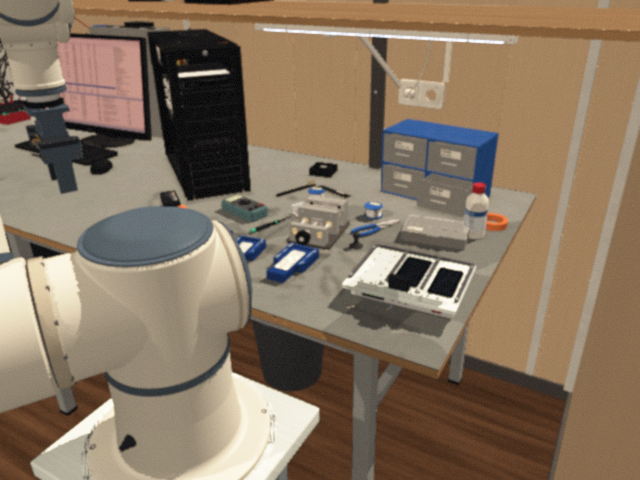

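View pics/side0.png

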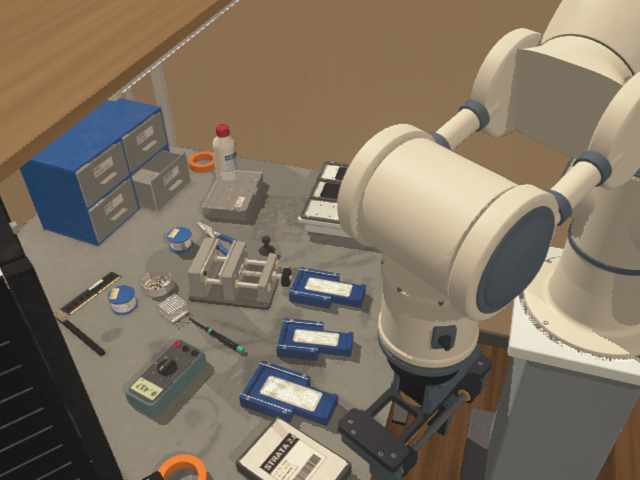

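The scene picture shows the separator at (410,280), with dark displays in the middle lane (410,273) and right lane (445,283) and an empty left lane. The side picture shows the three blue moulds at (327,288), (315,338) and (289,392). I'll move the wrist camera over the moulds now.

Call:
jog_arm:
  steps:
    - [[0,0,-0.935],[0,0,-1],1]
    - [[0,0,-0.935],[0,0,-1],1]
    - [[0,0,-0.935],[0,0,-1],1]
    - [[0,0,-0.935],[0,0,-1],1]
    - [[0,0,0],[-1,-1,-1],1]
    - [[0,0,0],[-1,-1,-1],1]
    - [[0,0,0],[-1,-1,-1],1]
    - [[0,0,0],[-1,-1,-1],1]
    - [[0,0,0],[0,-1,0],1]
    - [[0,0,0],[0,-1,0],1]
    - [[0,0,0],[0,-1,0],1]
    - [[0,0,0],[0,-1,0],1]

```text
t: 2.5
ee_pos: [0.3512, 0.4021, 0.374]
tcp_rot: [[-1.0, 0.0, 0.0], [0.0, 1.0, 0.0], [-0.0, 0.0, -1.0]]
ft_force: [0.6, 0.4, 0.4]
width: 0.0914
grasp_force: 0.0
```

Call:
jog_arm:
  steps:
    - [[0,0,0],[-1,-1,0],1]
    - [[0,0,0],[-1,-1,0],1]
    - [[0,0,0],[0,-1,0],1]
    - [[0,0,0],[0,-1,0],1]
    - [[0,0,0],[0,-1,0],1]
    - [[0,0,0],[0,-1,0],1]
    - [[0,0,0],[0,0,0],1]
    - [[0,0,0],[0,0,0],1]
    - [[0,0,0],[0,0,0],1]

```text
t: 3.25
ee_pos: [0.3913, 0.2834, 0.374]
tcp_rot: [[-1.0, 0.0, 0.0], [0.0, 1.0, 0.0], [-0.0, 0.0, -1.0]]
ft_force: [-0.2, 0.1, 0.1]
width: 0.0912
grasp_force: 0.0
```

```bash
cat >> h.py <<'E'
def find(p,qs):
    for q in qs: print(q,[(np.round(r["xyz"],4).tolist(),round(r["conf"],2)) for r in mark_of(p,q)[:3]])
M=["mould_small_seat","mould_medium_seat","mould_large_seat"]
D=["display_small_mid","display_medium_mid","display_large_mid"]
B=["bed_front","lane_left","lane_mid","lane_right","stop_mid","stop_home"]
E
python3 - <<'E'
from h import *
st(); p=cam("wrist"); save(p,"w1.png"); print(np.round(p["W"],3).tolist(),p["intrinsics"]); find(p,M)
E
```

```text
t 3.25 p [0.3913 0.2834 0.374 ] R [[-1.0, 0.0, 0.0], [0.0, 1.0, 0.0], [-0.0, 0.0, -1.0]] F [-0.2  0.1  0.1] w 0.0912 g 0.0 j6 [ 29.   9.  81.   0.  90. -61.]
[[0.0, 0.96, 0.279, 0.313], [1.0, -0.0, 0.001, 0.284], [0.001, 0.279, -0.96, 0.546], [0.0, 0.0, 0.0, 1.0]] [[362.21107428   0.         321.22362285]
 [  0.         362.21107428 234.45848777]
 [  0.           0.           1.        ]]
mould_small_seat [([0.4911, 0.2632, 0.0208], 0.79)]
mould_medium_seat [([0.5125, 0.13, 0.0211], 0.62)]
mould_large_seat [([0.494, 0.3951, 0.0188], 0.69)]
```

View pics/w1.png

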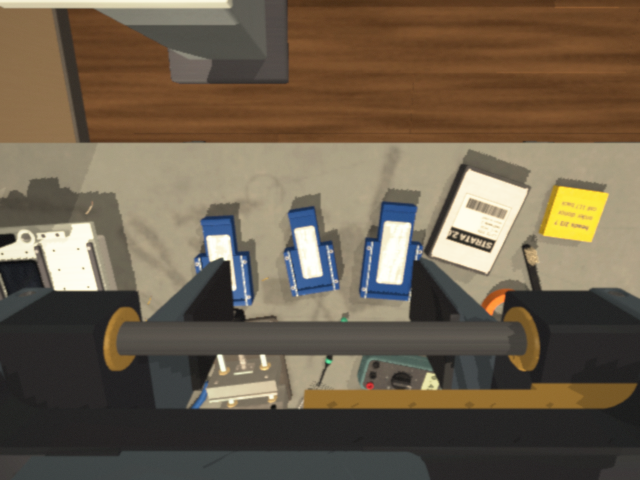

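The wrist picture shows three moulds, medium at (228,262), small at (310,252) and large at (395,250), each turned a little. The separator is at the left edge. Going to it next.

Call:
jog_arm:
  steps:
    - [[0,0,0],[0,-1,0],1]
    - [[0,0,0],[0,-1,0],1]
    - [[0,0,0],[0,-1,0],1]
    - [[0,0,0],[0,-1,0],1]
    - [[0,0,0],[0,-1,0],1]
    - [[0,0,0],[0,-1,0],1]
    - [[0,0,0],[0,-1,0],1]
    - [[0,0,0],[0,-1,0],1]
    - [[0,0,0],[0,-1,0],1]
    - [[0,0,0],[0,-1,0],1]
    - [[0,0,0],[0,-1,0],1]
    - [[0,0,0],[0,-1,0],1]

```text
t: 4.45
ee_pos: [0.3912, 0.0425, 0.3739]
tcp_rot: [[-1.0, -0.001, 0.0], [-0.001, 1.0, 0.0], [-0.0, 0.0, -1.0]]
ft_force: [0.2, 0.0, 0.2]
width: 0.0912
grasp_force: 0.0
```

Call:
jog_arm:
  steps:
    - [[0,0,0],[0,-1,0],1]
    - [[0,0,0],[0,-1,0],1]
    - [[0,0,0],[0,-1,0],1]
    - [[0,0,0],[0,-1,0],1]
    - [[0,0,0],[0,-1,0],1]
    - [[0,0,0],[0,-1,0.5],1]
    - [[0,0,0],[0,-1,0.5],1]
    - [[0,0,0],[0,-1,1],1]
    - [[0,0,0],[0,-1,1],1]
    - [[0,0,0],[0,-1,1],1]
    - [[0,0,0],[0,0,0],1]
    - [[0,0,0],[0,0,0],1]

```text
t: 5.45
ee_pos: [0.391, -0.1571, 0.2932]
tcp_rot: [[-1.0, 0.001, -0.002], [0.001, 1.0, 0.001], [0.002, 0.001, -1.0]]
ft_force: [-0.6, 0.1, 0.2]
width: 0.0914
grasp_force: 0.0
```

```bash
python3 - <<'E'
from h import *
st(); p=cam("wrist"); save(p,"w2.png"); print(np.round(p["W"],3).tolist()); find(p,B+D)
E
```

```text
t 5.45 p [ 0.391  -0.1571  0.2932] R [[-1.0, 0.001, -0.002], [0.001, 1.0, 0.001], [0.002, 0.001, -1.0]] F [-0.6  0.1  0.2] w 0.0914 g 0.0 j6 [ -30.    7.   96.    0.   77. -120.]
[[0.001, 0.961, 0.277, 0.313], [1.0, -0.001, 0.001, -0.157], [0.002, 0.277, -0.961, 0.466], [0.0, 0.0, 0.0, 1.0]]
bed_front [([0.4475, -0.1664, 0.0429], 0.83)]
lane_left [([0.4412, -0.0926, 0.0422], 0.88)]
lane_mid [([0.4508, -0.1641, 0.0451], 0.69)]
lane_right [([0.4496, -0.2431, 0.0476], 0.95)]
stop_mid [([0.4607, -0.1701, 0.0697], 0.84)]
stop_home [([0.4594, -0.167, 0.0745], 0.62)]
display_small_mid [([0.5475, -0.2371, 0.0472], 0.76), ([0.4499, -0.1637, 0.0465], 0.63)]
display_medium_mid [([0.5591, -0.1567, 0.0471], 0.63)]
display_large_mid [([0.5592, -0.1597, 0.0492], 0.66), ([0.5104, 0.128, 0.0206], 0.6)]
```

View pics/w2.png

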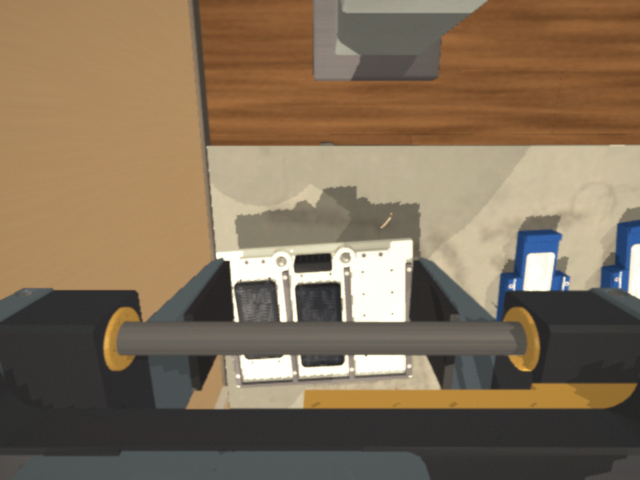

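The wrist picture shows the separator with its front edge from (232,252) to (412,240), turned about 3.5°. The sleeves are at (281,261) and (345,257), the grip is at (313,263), and displays lie in the middle lane (319,325) and right lane (258,320). The left lane is empty. I'll turn the tool by about 87° so that it grips the bar across its thickness.

Call:
jog_arm:
  steps:
    - [[0,0,0.973],[-0.86,-0.16,1],1]
    - [[0,0,0.973],[-0.8,-0.26,1],1]
    - [[0,0,0.973],[-0.8,-0.36,1],1]
    - [[0,0,0.973],[-0.7,-0.5,1],1]
    - [[0,0,0.973],[0,0,0],1]
    - [[0,0,0.973],[0,0,0],1]
    - [[0,0,0.973],[0,0,0],1]
    - [[0,0,0.973],[0,0,0],1]
    - [[0,0,0.973],[0,0,0],0.5]
    - [[0,0,0.973],[0,0,0],0]
    - [[0,0,0.973],[0,0,0],0]
    - [[0,0,0.973],[0,0,0],0]

```text
t: 6.95
ee_pos: [0.4474, -0.192, 0.214]
tcp_rot: [[-0.163, 0.987, 0.0], [0.987, 0.163, -0.0], [-0.0, 0.0, -1.0]]
ft_force: [0.2, -0.5, 0.2]
width: 0.0675
grasp_force: 0.0
```

Call:
jog_arm:
  steps:
    - [[0,0,0.973],[0,0,0],0]
    - [[0,0,0],[0,0,0],0]
    - [[0,0,0],[0,0,0],0]

```text
t: 7.2
ee_pos: [0.4474, -0.192, 0.214]
tcp_rot: [[-0.057, 0.998, 0.0], [0.998, 0.057, -0.0], [-0.0, 0.0, -1.0]]
ft_force: [-0.1, -0.0, 0.6]
width: 0.0474
grasp_force: 0.0
```

```bash
python3 - <<'E'
from h import *
st(); p=cam("wrist"); save(p,"w3.png"); find(p,B+D)
E
```

```text
t 7.2 p [ 0.4474 -0.192   0.214 ] R [[-0.057, 0.998, 0.0], [0.998, 0.057, -0.0], [-0.0, 0.0, -1.0]] F [-0.1 -0.   0.6] w 0.0474 g 0.0 j6 [-30.  17.  96.  -0.  67. -34.]
bed_front [([0.4469, -0.1671, 0.0454], 0.64)]
lane_left [([0.4438, -0.092, 0.0429], 0.81)]
lane_mid [([0.4472, -0.1634, 0.0459], 0.8)]
lane_right [([0.4513, -0.2438, 0.0461], 0.81)]
stop_mid [([0.4582, -0.1685, 0.0716], 0.74)]
stop_home [([0.4606, -0.1666, 0.0716], 0.72)]
display_small_mid [([0.5458, -0.2373, 0.0445], 0.63)]
display_medium_mid [([0.559, -0.1602, 0.0474], 0.76)]
display_large_mid []
```

View pics/w3.png

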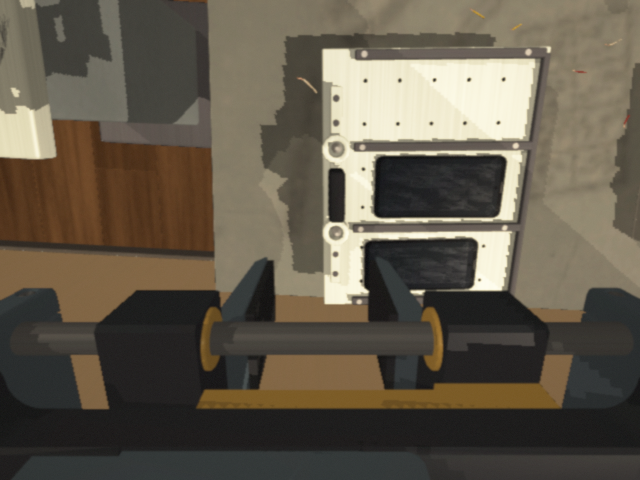

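The picture shows sleeves at (337,149) and (336,233), the grip at (336,195), the middle display from (375,156) to (502,217), and the right one from (366,240) to (476,290). Next I'll turn these pixels into metres.

```bash
python3 - <<'E'
from h import *
p=cam("wrist"); 
f=lambda u,v,z: toplane(p,(u,v),z)
a,b=f(337,149,.061),f(336,233,.061); print("sleeves",a,b,"mid",(a+b)/2,"dist",np.linalg.norm(a-b),"yaw",np.degrees(np.arctan2(-(a-b)[0],(a-b)[1])))
print("grip mid",f(336,195,.087), "front edge",f(323,50,.045),f(324,303,.045))
g=cv2.cvtColor(p["pixels"],cv2.COLOR_RGB2GRAY); 
m=(g<75).astype(np.uint8); m[285:]=0; m[:,:352]=0
m=cv2.morphologyEx(m,cv2.MORPH_OPEN,np.ones((7,7)))
n,l,s,c=cv2.connectedComponentsWithStats(m)
for i in range(1,n):
    if s[i,4]>800: 
        print(s[i],c[i]); x,y,w,h=s[i,:4]
        A,Bq,C=f(x,y+h/2,.048),f(x+w,y+h/2,.048),f(x+w/2,y,.048); E=f(x+w/2,y+h,.048)
        print("len",np.linalg.norm(A-Bq),"wid",np.linalg.norm(C-E),"ctr",(A+Bq)/2)
E
```

```text
sleeves [ 0.45825428 -0.12867839  0.061     ] [ 0.46233726 -0.20500636  0.061     ] mid [ 0.46029577 -0.16684237  0.061     ] dist 0.07643709490384169 yaw 3.0619855387308714
grip mid [ 0.45868781 -0.16480273  0.087     ] front edge [ 0.44161703 -0.04775081  0.045     ] [ 0.45573187 -0.28553257  0.045     ]
[ 374  155  131   62 7737] [437.94390591 185.413597  ]
len 0.1226728049440107 wid 0.05844372819803144 ctr [ 0.55689962 -0.15784057  0.048     ]
[ 365  238  112   47 4937] [419.63176018 261.47336439]
len 0.11132805799190709 wid 0.0498536270575256 ctr [ 0.5493657  -0.23354616  0.048     ]
```

The middle lane holds the medium display and the right lane the small one; the large one is absent. Bed yaw is 3.2° and bar home is about (0.460, -0.167). Next I'll grip the bar.

Call:
jog_arm:
  steps:
    - [[0,0,0],[0.6,0.35,1],0]
    - [[0,0,0],[0.6,0.35,1],0]
    - [[0,0,0],[0,0,1],0]
    - [[0,0,0],[0,0,1],0]
    - [[0,0,0],[0,0,1],0]
    - [[0,0,0],[0,0,1],0]
    - [[0,0,0],[0,0,1],0]
    - [[0,0,0],[0,0,0.5],0]
    - [[0,0,0],[0,0,0.5],0]
    - [[0,0,0],[0,0,0],0]

```text
t: 8.58
ee_pos: [0.4592, -0.1669, 0.0524]
tcp_rot: [[-0.053, 0.999, -0.002], [0.999, 0.053, 0.001], [0.001, -0.002, -1.0]]
ft_force: [-1.3, 0.5, -0.3]
width: 0.0458
grasp_force: 0.0
```

Call:
jog_arm:
  steps:
    - [[0,0,0],[0,0,0],-1]
    - [[0,0,0],[0,0,0],-1]
    - [[0,0,0],[0,0,0],-1]
    - [[0,0,0],[0,0,0],-1]
    - [[0,0,0],[0,0,0],-1]
    - [[0,0,0],[0,0,0],-1]
    - [[0,0,0],[0,0,0],-1]

```text
t: 9.17
ee_pos: [0.4602, -0.1674, 0.0544]
tcp_rot: [[-0.053, 0.999, 0.001], [0.999, 0.053, -0.0], [-0.0, 0.001, -1.0]]
ft_force: [-1.2, 0.5, 6.8]
width: 0.0141
grasp_force: 30.0
```

Call:
jog_arm:
  steps:
    - [[0,0,0],[0,0,-0.4],-1]
    - [[0,0,0],[0,0,-0.4],-1]
    - [[0,0,0],[0,0,-0.4],-1]
    - [[0,0,0],[0,0,-0.4],-1]
    - [[0,0,0],[0,0,-0.6],-1]
    - [[0,0,0],[0,0,-0.8],-1]
    - [[0,0,0],[0,0,-0.8],-1]
    - [[0,0,0],[0.5,-0.5,0],-1]
    - [[0,0,0],[1,-0.5,0],-1]
    - [[0,0,0],[1,-0.5,0],-1]
    - [[0,0,0],[1,-0.5,0],-1]
    - [[0,0,0],[1,-0.5,0],-1]

```text
t: 10.17
ee_pos: [0.4048, -0.0794, 0.1306]
tcp_rot: [[-0.053, 0.999, 0.001], [0.999, 0.053, -0.0], [-0.0, 0.001, -1.0]]
ft_force: [1.3, 0.9, -2.4]
width: 0.0141
grasp_force: 30.0
```

Call:
jog_arm:
  steps:
    - [[0,0,0],[1,-0.5,0],-1]
    - [[0,0,0],[1,-0.5,0],-1]
    - [[0,0,0],[1,-0.3,0],-1]
    - [[0,0,0],[1,0,0],-1]
    - [[0,0,0],[1,0,0],-1]
    - [[0,0,0],[0.5,0,0.5],-1]
    - [[0,0,0],[0,0,1],-1]
    - [[0,0,0],[0,0,1],-1]
    - [[0,0,0],[0,0,1],-1]
    - [[0,0,0],[0,0,1],-1]
    - [[0,0,0],[0,0,0.5],-1]
    - [[0,0,0],[0,0,0],-1]

```text
t: 11.17
ee_pos: [0.373, 0.0284, 0.0289]
tcp_rot: [[-0.053, 0.999, -0.002], [0.999, 0.053, 0.0], [0.0, -0.002, -1.0]]
ft_force: [0.4, 0.5, -0.5]
width: 0.0138
grasp_force: 30.0
```

Call:
jog_arm:
  steps:
    - [[0,0,0],[0,0.3,0.3],-1]
    - [[0,0,0],[0,0.3,0.3],-1]
    - [[0,0,0],[0,0,0.15],-1]
    - [[0,0,0],[0,0,0.1],-1]
    - [[0,0,0],[0,0,0.1],-1]
    - [[0,0,0],[0,0,0],-1]
    - [[0,0,0],[0,0,0],-1]

```text
t: 11.75
ee_pos: [0.3853, 0.029, 0.011]
tcp_rot: [[-0.053, 0.999, -0.0], [0.999, 0.053, 0.0], [0.0, -0.0, -1.0]]
ft_force: [-0.0, -0.4, -1.1]
width: 0.0139
grasp_force: 30.0
```

Call:
jog_arm:
  steps:
    - [[0,0,0],[0,0,0],0]
    - [[0,0,0],[0,0,0],0]
    - [[0,0,0],[0,0,0],0]
    - [[0,0,0],[0,0,0],0]
    - [[0,0,0],[0,0,0],0]

```text
t: 12.17
ee_pos: [0.3855, 0.029, 0.011]
tcp_rot: [[-0.053, 0.999, 0.0], [0.999, 0.053, -0.0], [-0.0, 0.0, -1.0]]
ft_force: [0.2, -0.6, 0.0]
width: 0.044
grasp_force: 0.0
```

Call:
jog_arm:
  steps:
    - [[0,0,0],[0,0,-0.6],0]
    - [[0,0,0],[0,0,-1],0]
    - [[0,0,0],[0,0,-1],0]
    - [[0,0,0],[0,0,-1],0]
    - [[0,0,-0.935],[0,0,-1],-1]
    - [[0,0,-0.935],[0,0,-1],-1]
    - [[0,0,-0.935],[0,0,-1],-1]
    - [[0,0,-0.935],[0,0,0],-1]
    - [[0,0,-0.935],[0,0,0],-1]
    - [[0,0,-0.935],[0,0,0],-1]
    - [[0,0,-0.935],[0,0,0],-1]
    - [[0,0,-0.935],[0,0,0],-1]

```text
t: 13.17
ee_pos: [0.3853, 0.029, 0.143]
tcp_rot: [[-0.817, 0.577, -0.0], [0.577, 0.817, 0.0], [0.0, -0.0, -1.0]]
ft_force: [0.0, 0.4, 0.1]
width: 0.0008
grasp_force: 0.0
```

Call:
jog_arm:
  steps:
    - [[0,0,-0.935],[0,0,0],-1]
    - [[0,0,-0.935],[0,0,0],-1]
    - [[0,0,-0.935],[0,0,0],-1]
    - [[0,0,-0.935],[0,0,0],-1]
    - [[0,0,-0.935],[0,0,0],-1]
    - [[0,0,-0.935],[0,0,0],-1]
    - [[0,0,0],[-0.9,-1,0],-1]
    - [[0,0,0],[-0.9,-1,0],-1]
    - [[0,0,0],[-0.9,-1,0],-1]
    - [[0,0,0],[-0.9,-1,0],-1]
    - [[0,0,0],[-0.9,-1,0],-1]
    - [[0,0,0],[-0.9,-1,0],-1]

```text
t: 14.17
ee_pos: [0.5003, -0.0861, 0.1428]
tcp_rot: [[-0.999, -0.053, -0.0], [-0.053, 0.999, 0.0], [0.0, 0.0, -1.0]]
ft_force: [-0.4, 0.2, 0.5]
width: 0.0008
grasp_force: 0.0
```

Call:
jog_arm:
  steps:
    - [[0,0,0],[-0.9,-1,0],-1]
    - [[0,0,0],[-0.9,-1,0],-1]
    - [[0,0,0],[-0.9,-1,0],-1]
    - [[0,0,0],[-0.9,-1,0],-1]
    - [[0,0,0],[0,0,1],-1]
    - [[0,0,0],[0,0,1],-1]
    - [[0,0,0],[0,0,1],-1]
    - [[0,0,0],[0,0,0],-1]
    - [[0,0,0],[0,0,0],-1]

```text
t: 14.92
ee_pos: [0.5751, -0.1609, 0.0824]
tcp_rot: [[-0.999, -0.053, -0.002], [-0.053, 0.999, 0.001], [0.002, 0.001, -1.0]]
ft_force: [1.1, 0.8, 1.3]
width: 0.0008
grasp_force: 0.0
```

```bash
python3 - <<'E'
from h import *
st(); p=cam("wrist"); save(p,"w4.png"); find(p,["lane_mid","stop_mid"]+D)
E
```

```text
t 14.92 p [ 0.5751 -0.1609  0.0824] R [[-0.999, -0.053, -0.002], [-0.053, 0.999, 0.001], [0.002, 0.001, -1.0]] F [1.1 0.8 1.3] w 0.0008 g 0.0 j6 [ -21.   35.   89.   -0.   56. -114.]
lane_mid [([0.4476, -0.1668, 0.0464], 0.55), ([0.4456, -0.0915, 0.0444], 0.44)]
stop_mid []
display_small_mid [([0.5487, -0.2372, 0.0456], 0.62), ([0.5609, -0.1576, 0.0482], 0.34), ([0.6803, 0.0408, -0.0019], 0.15)]
display_medium_mid [([0.5565, -0.1574, 0.0461], 0.83), ([0.4619, -0.1678, 0.0706], 0.45)]
display_large_mid []
```

View pics/w4.png

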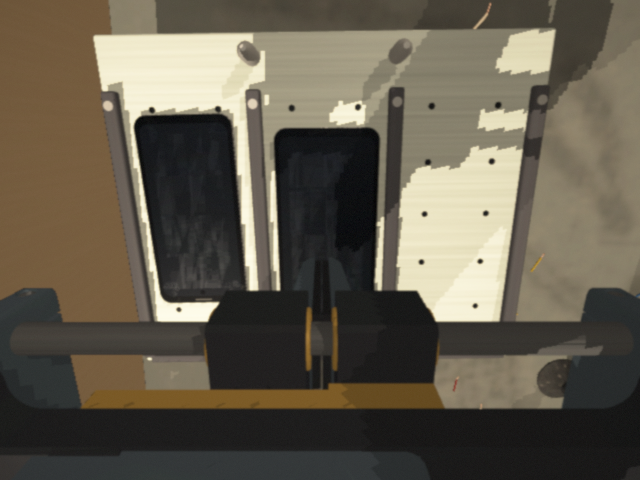

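The picture shows the bed from the front: spigots at (248,52) and (400,50), the middle display's front edge at row 128 (columns 276–380), and the right one's at row 114 (columns 136–230). I'll press on the middle display now.

Call:
jog_arm:
  steps:
    - [[0,0,0],[0,0,1],-1]
    - [[0,0,0],[0,0,0.4],-1]
    - [[0,0,0],[0,0,0.1],-1]
    - [[0,0,0],[0,0,0.1],-1]
    - [[0,0,0],[0,0,0.1],-1]
    - [[0,0,0],[0,0,0],-1]

```text
t: 15.72
ee_pos: [0.5759, -0.1612, 0.0491]
tcp_rot: [[-0.999, -0.053, 0.0], [-0.053, 0.999, -0.0], [-0.0, -0.0, -1.0]]
ft_force: [-0.4, 0.3, 0.2]
width: 0.0004
grasp_force: 0.0
```

```bash
python3 - <<'E'
from h import *
st(); p=cam("wrist")
E
```

```text
t 15.72 p [ 0.5759 -0.1612  0.0491] R [[-0.999, -0.053, 0.0], [-0.053, 0.999, -0.0], [-0.0, -0.0, -1.0]] F [-0.4  0.3  0.2] w 0.0004 g 0.0 j6 [ -21.   37.   90.   -0.   52. -114.]
```

Call:
jog_arm:
  steps:
    - [[0,0,0],[0,0,0.05],-1]
    - [[0,0,0],[0,0,0.05],-1]
    - [[0,0,0],[0,0,0],-1]

```text
t: 16.02
ee_pos: [0.5762, -0.1613, 0.0482]
tcp_rot: [[-0.999, -0.053, 0.001], [-0.053, 0.999, -0.0], [-0.001, -0.001, -1.0]]
ft_force: [-4.2, 2.1, 18.8]
width: 0.0002
grasp_force: 9.8
```

Call:
jog_arm:
  steps:
    - [[0,0,0],[0,0,0.04],-1]
    - [[0,0,0],[0,0,0],-1]

```text
t: 16.18
ee_pos: [0.5762, -0.1613, 0.0482]
tcp_rot: [[-0.999, -0.053, 0.002], [-0.053, 0.999, -0.001], [-0.002, -0.001, -1.0]]
ft_force: [-9.5, 3.8, 33.4]
width: 0.0003
grasp_force: 16.7
```

Call:
jog_arm:
  steps:
    - [[0,0,0],[0.2,0,-0.03],-1]
    - [[0,0,0],[0.25,0,0],-1]
    - [[0,0,0],[0.25,0,0],-1]
    - [[0,0,0],[0.25,0,0],-1]
    - [[0,0,0],[0,0,0],-1]

```text
t: 16.6
ee_pos: [0.5585, -0.163, 0.0483]
tcp_rot: [[-0.999, -0.053, 0.004], [-0.053, 0.999, -0.002], [-0.004, -0.002, -1.0]]
ft_force: [2.7, -0.9, 14.4]
width: 0.0004
grasp_force: 7.2
```

```bash
cat >> h.py <<'E'
def dispfront(p,x0,x1,y0=60,y1=285):
    g=cv2.cvtColor(p["pixels"],cv2.COLOR_RGB2GRAY); m=np.zeros_like(g); m[y0:y1,x0:x1]=(g[y0:y1,x0:x1]<70)
    m=cv2.morphologyEx(m,cv2.MORPH_OPEN,np.ones((9,9)))
    n,l,s,c=cv2.connectedComponentsWithStats(m); i=1+np.argmax(s[1:,4]); x,y,w,h=s[i,:4]
    ys=y+25; r=np.where(l[ys]==i)[0]
    print("front px",s[i].tolist(),"row",r.min(),r.max(),"front mid",np.round(toplane(p,((r.min()+r.max()+1)/2,y),.048),4),"L/R",np.round(toplane(p,(r.min(),ys),.048),4),np.round(toplane(p,(r.max()+1,ys),.048),4))
E
python3 - <<'E'
from h import *
st(); p=cam("wrist"); save(p,"w5.png"); find(p,D[1:2]); dispfront(p,262,390)
E
```

```text
t 16.6 p [ 0.5585 -0.163   0.0483] R [[-0.999, -0.053, 0.004], [-0.053, 0.999, -0.002], [-0.004, -0.002, -1.0]] F [ 2.7 -0.9 14.4] w 0.0004 g 7.2 j6 [ -22.   37.   93.    0.   50. -115.]
display_medium_mid [([0.5414, -0.1609, 0.0494], 0.61)]
front px [266, 125, 124, 160, 18968] row 266 389 front mid [ 0.4781 -0.1639  0.048 ] L/R [ 0.4907 -0.192   0.048 ] [ 0.4877 -0.1346  0.048 ]
```

Call:
jog_arm:
  steps:
    - [[0,0,0],[0.25,0,0],-1]
    - [[0,0,0],[0.25,0,0],-1]
    - [[0,0,0],[0.25,0,0],-1]
    - [[0,0,0],[0.25,0,0],-1]
    - [[0,0,0],[0.25,0,0],-1]
    - [[0,0,0],[0.25,0,0],-1]
    - [[0,0,0],[0.25,0,0],-1]
    - [[0,0,0],[0.25,0,0],-1]
    - [[0,0,0],[0,0,0],-1]

```text
t: 17.45
ee_pos: [0.5188, -0.1652, 0.0483]
tcp_rot: [[-0.999, -0.053, 0.005], [-0.053, 0.999, -0.002], [-0.005, -0.002, -1.0]]
ft_force: [2.8, -2.9, 15.8]
width: 0.0006
grasp_force: 7.7
```

Call:
jog_arm:
  steps:
    - [[0,0,0],[0.25,0,0],-1]
    - [[0,0,0],[0.25,0,0],-1]
    - [[0,0,0],[0.25,0,0],-1]
    - [[0,0,0],[0.25,0,0],-1]
    - [[0,0,0],[0.25,0,0],-1]
    - [[0,0,0],[0.25,0,0],-1]
    - [[0,0,0],[0.25,0,0],-1]
    - [[0,0,0],[0.25,0,0],-1]
    - [[0,0,0],[0,0,0],-1]

```text
t: 18.2
ee_pos: [0.4791, -0.1676, 0.0482]
tcp_rot: [[-0.999, -0.053, 0.005], [-0.053, 0.999, -0.002], [-0.005, -0.003, -1.0]]
ft_force: [2.4, -2.7, 16.2]
width: 0.0005
grasp_force: 8.5
```

```bash
python3 - <<'E'
from h import *
st(); p=cam("wrist"); save(p,"w6.png"); find(p,D[1:2]+["lane_mid"]); dispfront(p,262,390)
E
```

```text
t 18.2 p [ 0.4791 -0.1676  0.0482] R [[-0.999, -0.053, 0.005], [-0.053, 0.999, -0.002], [-0.005, -0.003, -1.0]] F [ 2.4 -2.7 16.2] w 0.0005 g 8.5 j6 [ -26.   33.  104.    0.   43. -119.]
display_medium_mid [([0.4613, -0.1613, 0.0485], 0.94)]
lane_mid [([0.4409, -0.0914, 0.0436], 0.23)]
front px [266, 125, 124, 160, 19099] row 266 389 front mid [ 0.3988 -0.1686  0.048 ] L/R [ 0.4114 -0.1966  0.048 ] [ 0.4083 -0.1392  0.048 ]
```

View pics/w6.png

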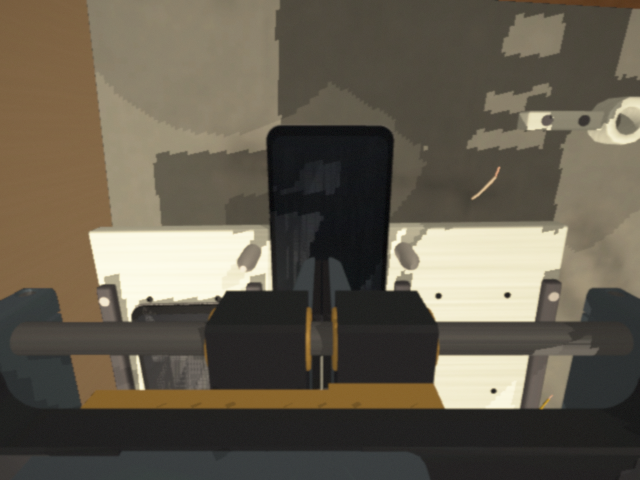

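The display hangs over the front edge, its front end at row 126 and columns 267–392, about 48 mm beyond the edge at row 226. I'll grasp it now.

Call:
jog_arm:
  steps:
    - [[0,0,0],[0,0,-1],-1]
    - [[0,0,0],[0,0,-1],1]
    - [[0,0,0],[0,0,-1],1]
    - [[0,0,0],[0.9,0.06,0],1]
    - [[0,0,0],[0.9,0.06,0],1]
    - [[0,0,0],[0.95,0,0],1]
    - [[0,0,0],[0,0,0],1]
    - [[0,0,0],[0,0,0],1]
    - [[0,0,0],[0,0,0],1]

```text
t: 19.1
ee_pos: [0.4227, -0.1673, 0.107]
tcp_rot: [[-0.999, -0.053, 0.001], [-0.053, 0.999, -0.001], [-0.001, -0.001, -1.0]]
ft_force: [0.3, -0.6, 0.6]
width: 0.051
grasp_force: 0.0
```

```bash
python3 - <<'E'
from h import *
st(); p=cam("wrist"); save(p,"w7.png"); find(p,D[1:2]+["lane_mid"]); dispfront(p,262,390)
E
```

```text
t 19.1 p [ 0.4227 -0.1673  0.107 ] R [[-0.999, -0.053, 0.001], [-0.053, 0.999, -0.001], [-0.001, -0.001, -1.0]] F [ 0.3 -0.6  0.6] w 0.051 g 0.0 j6 [ -29.   24.  108.    0.   48. -122.]
display_medium_mid [([0.4613, -0.1632, 0.0474], 0.92)]
lane_mid []
front px [280, 217, 86, 68, 3057] row 326 365 front mid [ 0.3988 -0.1521  0.048 ] L/R [ 0.4166 -0.1642  0.048 ] [ 0.4152 -0.1375  0.048 ]
```

View pics/w7.png

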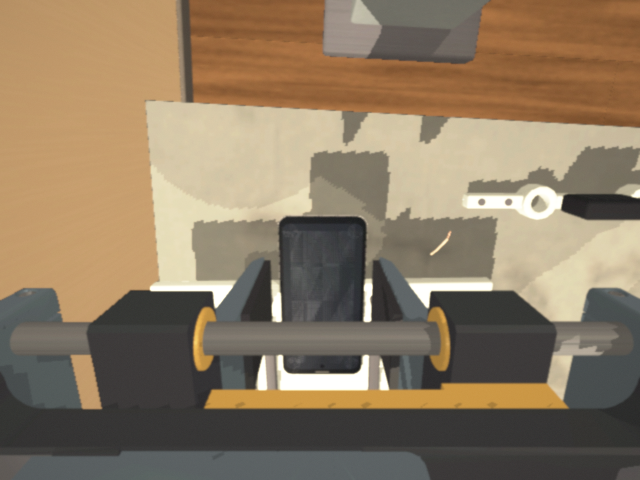

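The display is centred under the gripper, its front end at row 217 and columns 280–365. Going down once the jaws are open.

Call:
jog_arm:
  steps:
    - [[0,0,0],[0,0,0],1]
    - [[0,0,0],[0,0,0],1]
    - [[0,0,0],[0,0,0],1]
    - [[0,0,0],[0,0,0],1]
    - [[0,0,0],[0,0,0],1]
    - [[0,0,0],[0,0,0.9],1]
    - [[0,0,0],[0,0,1],1]
    - [[0,0,0],[0,0,1],1]
    - [[0,0,0],[0,0,0.5],1]
    - [[0,0,0],[0,0,0.47],1]
    - [[0,0,0],[0,0,0],1]

```text
t: 20.17
ee_pos: [0.4212, -0.1666, 0.0279]
tcp_rot: [[-0.999, -0.053, -0.002], [-0.053, 0.999, 0.001], [0.002, 0.001, -1.0]]
ft_force: [-0.3, 0.7, -0.3]
width: 0.0909
grasp_force: 0.0
```

Call:
jog_arm:
  steps:
    - [[0,0,0],[0,0,0],0.4]
    - [[0,0,0],[0,0,0],0.4]
    - [[0,0,0],[0,0,0],0.4]
    - [[0,0,0],[0,0,0],-1]
    - [[0,0,0],[0,0,0],-1]
    - [[0,0,0],[0,0,0],-1]
    - [[0,0,0],[0,0,0],-1]
    - [[0,0,0],[0,0,0],-1]

```text
t: 20.83
ee_pos: [0.4221, -0.167, 0.0295]
tcp_rot: [[-0.999, -0.053, 0.0], [-0.053, 0.999, -0.0], [-0.0, -0.0, -1.0]]
ft_force: [0.0, -0.2, 3.6]
width: 0.0582
grasp_force: 30.0
```

Call:
jog_arm:
  steps:
    - [[0,0,0],[0,0,-0.4],-1]
    - [[0,0,0],[0,0,-0.6],-1]
    - [[0,0,0],[0,0,-1],-1]
    - [[0,0,0],[0,0,-1],-1]
    - [[0,0,0],[0,0,-1],-1]
    - [[0,0,0],[0,0,-1],-1]
    - [[0,0,0],[0,0,-1],-1]
    - [[0,0,0],[0,0,-1],-1]
    - [[0,0,0],[0,0,-1],-1]
    - [[0,0,0],[0,0,-1],-1]
    - [[0,0,0],[0,0,0],-1]

```text
t: 21.75
ee_pos: [0.423, -0.1675, 0.2129]
tcp_rot: [[-0.999, -0.053, 0.004], [-0.053, 0.999, -0.002], [-0.004, -0.003, -1.0]]
ft_force: [1.2, -0.4, -0.2]
width: 0.058
grasp_force: 30.0
```

Call:
jog_arm:
  steps:
    - [[0,0,0],[0,0.5,0],-1]
    - [[0,0,0],[0,1,0],-1]
    - [[0,0,0],[0,1,0],-1]
    - [[0,0,0],[0,1,0],-1]
    - [[0,0,0],[0,1,0],-1]
    - [[0,0,0],[0,1,0],-1]
    - [[0,0,0],[0,1,0],-1]
    - [[0,0,0],[0,0.5,0],-1]
    - [[0,0,0],[0,0,0],-1]
    - [[0,0,0],[0,0,0],-1]

```text
t: 22.58
ee_pos: [0.4141, -0.0268, 0.209]
tcp_rot: [[-0.999, -0.054, -0.001], [-0.054, 0.999, -0.0], [0.001, 0.0, -1.0]]
ft_force: [-0.5, -0.9, 0.4]
width: 0.0585
grasp_force: 30.0
```

```bash
python3 - <<'E'
from h import *
st(); p=cam("wrist"); save(p,"w8.png"); find(p,D[1:2]+M)
np.savez("w8.npz",W=p["W"],K=p["intrinsics"])
E
```

```text
t 22.58 p [ 0.4141 -0.0268  0.209 ] R [[-0.999, -0.054, -0.001], [-0.054, 0.999, -0.0], [0.001, 0.0, -1.0]] F [-0.5 -0.9  0.4] w 0.0585 g 30.0 j6 [ -12.   12.  105.   -0.   63. -105.]
display_medium_mid [([0.4568, -0.024, 0.2251], 0.72)]
mould_small_seat [([0.4937, 0.2602, 0.0209], 0.97)]
mould_medium_seat []
mould_large_seat []
```

View pics/w8.png

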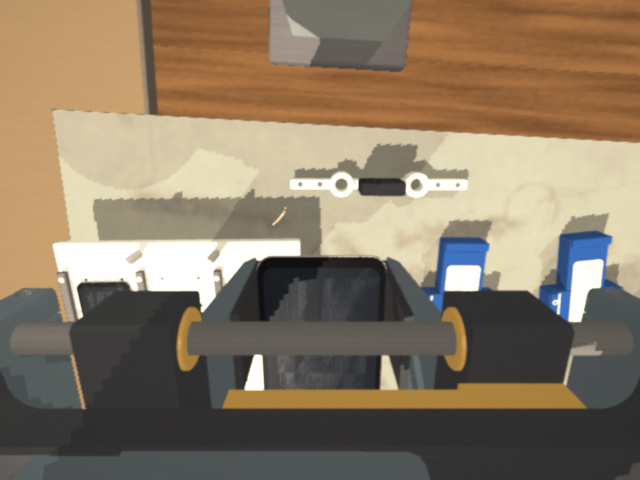

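The display is held square, its front end at row 258 and columns 260–385. The bar lies at (380,186), and the moulds are at (463,270) and (585,270). Now I'll fit the mould poses by silhouette.

```bash
cat >> h.py <<'E'
from scipy.optimize import minimize
MOD={"small":(.134,.076,.040,-.008),"medium":(.143,.081,.045,-.012),"large":(.152,.086,.050,-.017)}
def sil(p,k,v,ss=4):
    L,Wd,wn,xs=MOD[k]; im=np.zeros((480*ss//2,640*ss//2),np.uint8); c,s=np.cos(v[2]),np.sin(v[2])
    for (a,b,w) in((-L/2,xs,wn),(xs,L/2,Wd)):
        pts=[topix(p,(v[0]+c*x-s*y,v[1]+s*x+c*y,z))*ss/2 for x in(a,b) for y in(-w/2,w/2) for z in(0,.024)]
        cv2.fillConvexPoly(im,cv2.convexHull(np.int32(np.round(np.array(pts)*16))),255,shift=4)
    return cv2.resize(im,(640,480),interpolation=cv2.INTER_AREA)/255.
def fit(ps,k,x0):
    prep=[]
    for p in ps:
        h=cv2.cvtColor(p["pixels"],cv2.COLOR_RGB2HSV); g=h[...,2].astype(float)
        blue=((h[...,0]>100)&(h[...,0]<130)&(h[...,1]>130)).astype(np.uint8)
        roi=cv2.dilate((sil(p,k,[*x0[:2],x0[2]])>0).astype(np.uint8),np.ones((31,31)))
        t=cv2.morphologyEx(blue*roi,cv2.MORPH_CLOSE,np.ones((5,5)))
        cs,_=cv2.findContours(t,cv2.RETR_EXTERNAL,cv2.CHAIN_APPROX_NONE); m=np.zeros_like(t); cv2.drawContours(m,[max(cs,key=cv2.contourArea)],-1,1,-1)
        valid=1-cv2.dilate(p.get("occ",np.zeros_like(t)),np.ones((3,3)))
        prep.append((p,m*valid,valid*roi))
    f=lambda v:sum(np.abs(sil(p,k,v)*w-m).sum()/m.sum() for p,m,w in prep)
    r=min((minimize(f,[x0[0],x0[1],x0[2]+d],method="Nelder-Mead",options=dict(initial_simplex=np.array([x0[0],x0[1],x0[2]+d])+np.array([[0,0,0],[.008,0,0],[0,.008,0],[0,0,.1]]),xatol=1e-4,fatol=1e-4)) for d in(-.08,.08)),key=lambda r:r.fun)
    print(k,np.round(r.x[:2],4),"yaw deg",round(np.degrees(r.x[2]),2),"err",round(r.fun,3)); return r.x
E
python3 - <<'E'
from h import *
s=robot.state(); p=cam("side"); p8=np.load("w8.npz")
he=np.linalg.inv(np.block([[np.array([[-.999,-.054,-.001],[-.054,.999,0],[.001,0,-1]]),np.array([[.4141],[-.0268],[.209]])],[np.zeros((1,3)),np.ones((1,1))]]))@p8["W"]
T=np.eye(4);T[:3,:3]=np.diag([-1,1,-1]);T[:3,3]=[.3913,.2834,.374]
im=cv2.cvtColor(cv2.imread("pics/w1.png"),cv2.COLOR_BGR2RGB)
p1=dict(pixels=im,W=T@he,intrinsics=p8["K"]); occ=np.zeros((480,640),np.uint8); occ[290:]=1; occ[250:,:230]=0
# finger occlusion
cv2.fillPoly(occ,[np.array([[150,310],[230,255],[235,330]])],1); cv2.fillPoly(occ,[np.array([[410,255],[480,300],[450,400],[405,300]])],1); p1["occ"]=occ
for k,x0 in(("small",(.491,.264,.1)),("medium",(.512,.13,.1)),("large",(.495,.395,-.05))):
    for q in([p1],[p],[p1,p]): fit(q,k,x0)
P=dict(W=p8["W"],intrinsics=p8["K"]); a=toplane(P,(322,258),.2285); Tw=P["W"]@np.linalg.inv(he); print("front end in tool",np.round((np.linalg.inv(Tw)@np.append(a,1)),4), a)
E
```

```text
small [0.4965 0.2646] yaw deg 8.34 err 0.925
small [0.5022 0.2423] yaw deg 17.26 err 2.894
small [0.4968 0.2637] yaw deg 8.99 err 3.984
medium [0.5145 0.1276] yaw deg 1.92 err 1.06
medium [0.5264 0.1034] yaw deg 21.41 err 3.638
medium [0.5144 0.1268] yaw deg 2.64 err 4.939
large [0.4981 0.3954] yaw deg -3.31 err 1.295
large [0.4935 0.1896] yaw deg 119.25 err 1.0
large [0.4983 0.3947] yaw deg -4.88 err 5.153
front end in tool [ 2.30e-02  5.00e-04 -1.95e-02  1.00e+00] [ 0.39110846 -0.02755502  0.2285    ]
```

```bash
python3 - <<'E'
import cv2,numpy as np
im=cv2.imread("pics/w1.png"); h=cv2.cvtColor(im,cv2.COLOR_BGR2HSV)
for (u,v) in [(218,225),(240,290),(300,218),(395,212),(372,270),(310,250),(412,270)]: print((u,v),h[v,u],im[v,u])
for r in range(205,305,5): print("".join("B" if (100<x[0]<130 and x[1]>130) else ("w" if x[2]>170 and x[1]<60 else ".") for x in h[r,190:430:3]))
E
```

```text
(218, 225) [109 155 143] [143  89  56]
(240, 290) [108 135 162] [162 110  76]
(300, 218) [108 165 141] [141  86  50]
(395, 212) [108 170 132] [132  79  44]
(372, 270) [108 170 141] [141  86  47]
(310, 250) [ 30   3 255] [252 255 255]
(412, 270) [109 134  78] [78 52 37]
.........................ww.www.w...........wwwwwwwwwwwwwwww....BBBBBBBBBBB.wwww
........................www....ww.BBBBBBBB....wwwwww..wwwwww....BBBBBBBBBBBB.ww.
....................wwwww..wwww..BBBBBBBBB......wwwwwwwwwww.....BBBBBBBBBBB..www
....BBBBBBBBBBB...w.wwwwwwwwwww...BBBBBBBB......www..w..www.....B....BBBBBB.wwww
.....BBBBBBBBBB...wwww.wwwww.w....BBBBB...B...w.www..............wwwwwwwww..ww..
w....BBBBBBBBBB...wwwwwwwwwwwww...BwwwwwwwB....................B.wwwwwwwww......
.....Bwwwwwww.B...wwww....ww.ww....wwwwwww.....................Bwwwwwwwwww......
......wwwwwwwwB..........wwwwww.....wwwwwwwB...............BBBBBwwwwwwwww.......
......wwwwwwwwBB........wwwwwww.....wwwwwwwBBB.B..............BBwwwwwwwwwBBB....
w.....wwwwwwww.B........wwww.w..B.BBwwwwwww.BBw.............wBB.wwwwwwwwwBB.w...
ww.BBB.wwwwwww.BB.BB...ww.wwww...wBB.wwwwwwwBBwB..........BB.BB.wwwwwwww.BB.....
w.BwBB.ww...wwwBBww....w...w.....wBB.wwwwwwwBB..B.........BBwBBwwwwwwwww.BB.....
..wwBB........wBBwBB...wwwww.......BBwwwwwww.B..B.........B..BBwwwwwwwwwBBB.....
..............w.B..B...wwww.w....BwBB.wwwwww.BBwB.........B..B.wwwwwwwwwBBB.....
..............w.B.wBB...w........BwBB.wwwwww.BBwB.........BwBB.wwwwwwww.BB......
..............wwB.wBB...............BBBBBBBBBBB.w........BBwBBwwwwwwwww.BB......
..............wwBBwBB..............wBBBBBBBBBBBBwB.......BB.BBBBBBBBB..BBB......
...............wBBwBB..............wBBBBBBBBB...w.........w.BBBBBBBBBBBBB.......
...............BBBww...w........................ww.......B.BBBBBBBBBBBBBB.......
...............BBB.wB.ww..............w.w....wwwwww.............................
```

```bash
sed -i 's/h\[...,1\]>130/h[...,1]>95/; s/cv2.MORPH_CLOSE,np.ones((5,5))/cv2.MORPH_CLOSE,np.ones((9,9))/' h.py
cat > fitm.py <<'E'
from h import *
p8=np.load("w8.npz")
R8=np.array([[-.999,-.054,-.001],[-.054,.999,0],[.001,0,-1]]); T8=np.eye(4);T8[:3,:3]=R8;T8[:3,3]=[.4141,-.0268,.209]
he=np.linalg.inv(T8)@p8["W"]
T=np.eye(4);T[:3,:3]=np.diag([-1,1,-1]);T[:3,3]=[.3913,.2834,.374]
im=cv2.cvtColor(cv2.imread("pics/w1.png"),cv2.COLOR_BGR2RGB)
p1=dict(pixels=im,W=T@he,intrinsics=p8["K"]); occ=np.zeros((480,640),np.uint8); occ[287:]=1
cv2.fillPoly(occ,[np.array([[150,310],[230,255],[235,330]])],1); cv2.fillPoly(occ,[np.array([[410,255],[480,300],[450,400],[405,300]])],1); p1["occ"]=occ
p0=cam("side"); p0["pixels"]=cv2.cvtColor(cv2.imread("pics/side0.png"),cv2.COLOR_BGR2RGB)
for k,x0 in(("small",(.4965,.264,.15)),("medium",(.515,.128,.05)),("large",(.498,.395,-.05))):
    for q in([p1],[p0],[p1,p0]): fit(q,k,x0)
E
python3 fitm.py
```

```text
small [0.496  0.2643] yaw deg 9.08 err 0.047
small [0.494  0.2601] yaw deg 8.85 err 0.71
small [0.4951 0.2638] yaw deg 9.44 err 0.773
medium [0.5139 0.1281] yaw deg 2.6 err 0.671
medium [0.5129 0.1262] yaw deg 3.36 err 0.597
medium [0.5139 0.1282] yaw deg 2.64 err 1.275
large [0.4975 0.3952] yaw deg -3.93 err 0.047
large [0.4965 0.3865] yaw deg -8.02 err 0.935
large [0.4972 0.3933] yaw deg -4.87 err 1.017
```

Call:
jog_arm:
  steps:
    - [[0,0,0],[-0.4,0.3,-1],-1]
    - [[0,0,0],[-0.4,0.3,-1],-1]
    - [[0,0,0],[-0.4,0.3,-1],-1]
    - [[0,0,0],[-0.4,0.3,-1],-1]
    - [[0,0,0],[-0.3,0,-1],-1]
    - [[0,0,0],[0,0,-1],-1]
    - [[0,0,0],[0,0,-1],-1]
    - [[0,0,0],[0,0,-1],-1]
    - [[0,0,0],[0,0,0],-1]
    - [[0,0,0],[0,0,0],-1]
    - [[0,0,0],[0,0,0],-1]

```text
t: 23.85
ee_pos: [0.4509, -0.0013, 0.3686]
tcp_rot: [[-0.999, -0.053, -0.001], [-0.053, 0.999, 0.0], [0.001, 0.0, -1.0]]
ft_force: [-0.1, -0.0, 0.2]
width: 0.0581
grasp_force: 30.0
```

```bash
python3 - <<'E'
from h import *
st(); p=cam("wrist"); save(p,"w9.png"); fit([p],"medium",(.514,.128,.05)); fit([p],"small",(.496,.264,.16)); find(p,M)
print([np.round(topix(p,(.514+a,.128+b,.024))) for a in(-.0715,.0715) for b in(-.04,.04)])
E
```

```text
t 23.85 p [ 0.4509 -0.0013  0.3686] R [[-0.999, -0.053, -0.001], [-0.053, 0.999, 0.0], [0.001, 0.0, -1.0]] F [-0.1 -0.   0.2] w 0.0581 g 30.0 j6 [  -8.    6.   85.   -0.   88. -101.]
medium [0.512  0.1303] yaw deg 2.76 err 1.066
small [0.4945 0.2648] yaw deg 9.46 err 0.085
mould_small_seat [([0.4909, 0.2642, 0.0213], 0.66)]
mould_medium_seat [([0.5098, 0.128, 0.0195], 0.64), ([0.4905, 0.3975, 0.0229], 0.6)]
mould_large_seat [([0.4942, 0.3941, 0.0208], 0.71), ([0.5467, -0.2361, 0.0428], 0.29)]
[array([384., 184.]), array([439., 187.]), array([374., 277.]), array([426., 279.])]
```

View pics/w9.png

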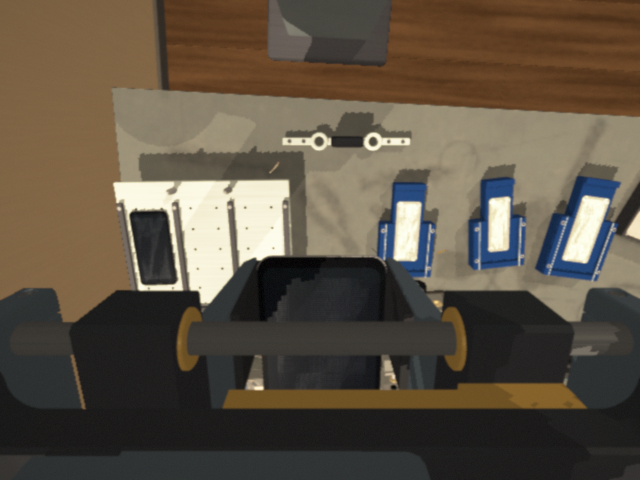

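The picture shows the medium mould, fully visible, at (407,230), the small at (497,223) and the large at (580,228). The large one has been knocked round since the first view. I'll tighten the mask and refit.

```bash
sed -i 's/(h\[...,1\]>95))/(h[...,1]>105)\&(h[...,2]>65))/' h.py
python3 - <<'E'
from h import *
p=cam("wrist")
for k,x0 in(("medium",(.512,.128,.05)),("small",(.495,.264,.16)),("large",(.495,.395,-.2))): fit([p],k,x0)
h=cv2.cvtColor(p["pixels"],cv2.COLOR_RGB2HSV)
for r in range(176,290,5): print(r,"".join("B" if (100<x[0]<130 and x[1]>105 and x[2]>65) else ("w" if x[2]>170 and x[1]<60 else ".") for x in h[r,360:450:2]))
E
```

```text
medium [0.5117 0.1304] yaw deg 3.28 err 1.098
small [0.4949 0.2647] yaw deg 9.96 err 0.098
large [0.4955 0.3954] yaw deg -6.34 err 0.699
176 .............................................
181 .............................................
186 .................BBBBBBBBBBBBBBBB............
191 .................BBBBBBBBBBBBBBBB............
196 .................BBBBBBBBBBBBBBBB............
201 ................BBB............B.............
206 ................BB.wwwwwwwwwwwwB.............
211 ................BB.wwwwwwwwwwwwB.............
216 ................BBwwwwwwwwwwww.B.............
221 ...........B....BBwwwwwwwwwwww.B.............
226 ..........BBB.BBB.wwwwwwwwwwww.BBB.wBB.......
231 ..............BBB.wwwwwwwwwwwwBBBB...........
236 ..........BB..BBB.wwwwwwwwwwwwBBBB..B........
241 .........BBB..BBB.wwwwwwwwwww.BBBB.BB........
246 .........BBB..BBBwwwwwwwwwwww.BBB.wBB........
251 .........BBB.BBBBwwwwwwwwwwww.BBB..BB........
256 ..........BB.BBB.wwwwwwwwwwwwBBBB..B.........
261 ............................BBBBB..B.........
266 ......................BBBBBBBBBB.............
271 ........................BBBBBBBB..B..........
276 ..........................BBBBBB..B..........
281 .............................................
286 .............................................
```

```bash
cat >> h.py <<'E'
def fit2(p,k,x0,occ=None,close=21):
    # silhouettes with strong closing, gradient-free; occ = polygon list of ignored pixels
    L,Wd,wn,xs=MOD[k]; h=cv2.cvtColor(p["pixels"],cv2.COLOR_RGB2HSV)
    b=((h[...,0]>100)&(h[...,0]<130)&(h[...,1]>105)&(h[...,2]>65)).astype(np.uint8)
    roi=cv2.dilate((sil(p,k,x0)>0).astype(np.uint8),np.ones((25,25)))
    v=np.ones_like(b)
    for o in occ or []: cv2.fillPoly(v,[np.array(o)],0)
    # edge cost: blue pixels must lie inside; narrow end blue solid; use distance of blue pixels outside + silhouette boundary to blue
    b=cv2.morphologyEx(b*roi*v,cv2.MORPH_OPEN,np.ones((2,2)))
    d=cv2.distanceTransform(1-b,cv2.DIST_L2,5)
    def f(q):
        s=sil(p,k,q); inside=(s>.5).astype(np.uint8); out=cv2.distanceTransform(1-inside,cv2.DIST_L2,5)
        e=cv2.morphologyEx(inside,cv2.MORPH_GRADIENT,np.ones((3,3)))*inside*v
        return np.minimum(out*b,6).sum()/b.sum()*3+np.minimum(d,6)[e>0].mean()
    r=min((minimize(f,[x0[0],x0[1],x0[2]+dd],method="Nelder-Mead",options=dict(initial_simplex=np.array([x0[0],x0[1],x0[2]+dd])+np.array([[0,0,0],[.006,0,0],[0,.006,0],[0,0,.1]]),xatol=1e-4,fatol=1e-4)) for dd in(-.06,.0,.06)),key=lambda r:r.fun)
    print(k,np.round(r.x[:2],4),"yaw",round(np.degrees(r.x[2]),2),"err",round(r.fun,2)); return r.x
E
python3 - <<'E'
from h import *
p=cam("wrist")
O=[[[0,290],[640,290],[640,480],[0,480]],[[370,257],[392,257],[440,292],[370,292]]]
fit2(p,"medium",(.513,.128,.05),O); fit2(p,"small",(.495,.264,.16),O); fit2(p,"large",(.495,.395,-.15),O)
a,b=toplane(p,(410.5,206),.02),toplane(p,(406,251),.02); print("centerline",a,b,np.degrees(np.arctan2(*(b-a)[1::-1])))
g=cv2.cvtColor(p["pixels"],cv2.COLOR_RGB2HSV)[...,1]; print(g[174:192,410].tolist())
E
```

```text
medium [0.5154 0.1319] yaw 0.96 err 1.21
small [0.4967 0.268 ] yaw 9.22 err 1.63
large [0.4967 0.3987] yaw -5.83 err 1.78
centerline [0.4728172  0.13131746 0.02      ] [0.54233902 0.13292595 0.02      ] 1.3253873377172227
[58, 53, 57, 53, 59, 56, 56, 36, 70, 154, 177, 171, 168, 178, 181, 176, 177, 174]
```

```bash
cat >> h.py <<'E'
def seat(p,u0,u1,v0,v1,z=.02):
    # white seat pad: robust side-line fit -> centre line & yaw
    h=cv2.cvtColor(p["pixels"],cv2.COLOR_RGB2HSV); w=(h[...,2]>165)&(h[...,1]<75)
    m=np.zeros((480,640),np.uint8); m[v0:v1,u0:u1]=w[v0:v1,u0:u1]; m=cv2.morphologyEx(m,cv2.MORPH_OPEN,np.ones((5,5)))
    n,l,s,c=cv2.connectedComponentsWithStats(m); i=1+np.argmax(s[1:,4]); y0,hh=s[i,1],s[i,3]
    L,R=[],[]
    for v in range(y0+3,y0+hh-3):
        k=np.where(l[v]==i)[0]; L.append(toplane(p,(k.min()-.5,v),z)); R.append(toplane(p,(k.max()+.5,v),z))
    L,R=np.array(L),np.array(R); o=[]
    for q in(L,R,(L+R)/2):
        c=np.polyfit(q[:,0],q[:,1],1); r=q[:,1]-np.polyval(c,q[:,0]); k=np.abs(r)<.0015; c=np.polyfit(q[k,0],q[k,1],1); o.append(c)
    f=toplane(p,(s[i,0]+s[i,2]/2,y0-.5),z)[0]; b=toplane(p,(s[i,0]+s[i,2]/2,y0+hh-.5),z)[0]
    print("yaw L,R,mid",[round(np.degrees(np.arctan(c[0])),2) for c in o],"x front/back",round(f,4),round(b,4),"mid y at x=.50:",round(np.polyval(o[2],.5),4),"width",round(np.mean(R[:,1]-L[:,1]),4)); return o[2]
E
python3 - <<'E'
from h import *
p=cam("wrist"); seat(p,385,432,195,258); seat(p,475,520,180,262); seat(p,555,618,180,275)
p["pixels"]=cv2.cvtColor(cv2.imread("pics/w1.png"),cv2.COLOR_BGR2RGB)
st()
W=p["W"]; s=robot.state(); T=np.eye(4);T[:3,:3]=s["tcp_rot"];T[:3,3]=s["ee_pos"]; T1=np.eye(4);T1[:3,:3]=np.diag([-1,1,-1]);T1[:3,3]=[.3913,.2834,.374]
p["W"]=T1@np.linalg.inv(T)@W
print("w1");seat(p,200,245,228,300); seat(p,290,330,218,285); seat(p,375,415,212,290)
E
```

```text
yaw L,R,mid [np.float64(2.66), np.float64(2.69), np.float64(2.68)] x front/back 0.4666 0.5529 mid y at x=.50: 0.1297 width 0.0357
yaw L,R,mid [np.float64(8.68), np.float64(9.55), np.float64(9.12)] x front/back 0.4522 0.5343 mid y at x=.50: 0.2664 width 0.0309
yaw L,R,mid [np.float64(-4.56), np.float64(-4.28), np.float64(-4.22)] x front/back 0.4441 0.5465 mid y at x=.50: 0.3952 width 0.0409
t 24.2 p [ 0.4511 -0.0011  0.3689] R [[-0.999, -0.053, -0.001], [-0.053, 0.999, 0.0], [0.001, 0.0, -1.0]] F [ 1.1  0.3 -0.5] w 0.0585 g 30.0 j6 [  -8.    6.   85.    0.   89. -101.]
w1
yaw L,R,mid [np.float64(3.25), np.float64(1.58), np.float64(2.42)] x front/back 0.4654 0.5072 mid y at x=.50: 0.1279 width 0.0374
yaw L,R,mid [np.float64(9.02), np.float64(9.8), np.float64(9.41)] x front/back 0.4513 0.5372 mid y at x=.50: 0.2647 width 0.0323
yaw L,R,mid [np.float64(-4.51), np.float64(-4.61), np.float64(-4.56)] x front/back 0.4436 0.5474 mid y at x=.50: 0.3935 width 0.0413
```

The two views agree: medium mould yaw 2.65° with its centre at about (0.515, 0.130), small mould yaw 9.2°, and the large one unmoved. So my reading of a knock was just perspective. I'll go over the medium mould.

Call:
jog_arm:
  steps:
    - [[0,0,0.06],[-0.3,1,0],-1]
    - [[0,0,0],[-0.3,1,0],-1]
    - [[0,0,0],[-0.3,1,1],-1]
    - [[0,0,0],[-0.3,1,1],-1]
    - [[0,0,0],[-0.3,1,1],-1]
    - [[0,0,0],[-0.15,1,1],-1]
    - [[0,0,0],[0,0.35,1],-1]
    - [[0,0,0],[0,0,1],-1]
    - [[0,0,0],[0,0,1],-1]
    - [[0,0,0],[0,0,1],-1]
    - [[0,0,0],[0,0,1],-1]
    - [[0,0,0],[0,0,1],-1]

```text
t: 25.2
ee_pos: [0.4781, 0.1273, 0.1683]
tcp_rot: [[-0.999, -0.046, 0.0], [-0.046, 0.999, -0.0], [-0.0, -0.0, -1.0]]
ft_force: [0.9, -0.5, -0.4]
width: 0.0582
grasp_force: 30.0
```

Call:
jog_arm:
  steps:
    - [[0,0,0],[0,0,1],-1]
    - [[0,0,0],[0,0,1],-1]
    - [[0,0,0],[0,0,1],-1]
    - [[0,0,0],[0,0,1],-1]
    - [[0,0,0],[0,0,0.7],-1]
    - [[0,0,0],[0,0,0],-1]
    - [[0,0,0],[0,0,0],-1]

```text
t: 25.78
ee_pos: [0.4779, 0.1272, 0.0751]
tcp_rot: [[-0.999, -0.046, -0.001], [-0.046, 0.999, -0.0], [0.001, -0.0, -1.0]]
ft_force: [-1.1, -0.4, -0.7]
width: 0.0582
grasp_force: 30.0
```

```bash
python3 - <<'E'
from h import *
st(); p=cam("wrist"); save(p,"w10.png"); find(p,D[1:2]+M[1:2])
print(topix(p,(.4433,.1263,.024)))
E
```

```text
t 25.78 p [0.4779 0.1272 0.0751] R [[-0.999, -0.046, -0.001], [-0.046, 0.999, -0.0], [0.001, -0.0, -1.0]] F [-1.1 -0.4 -0.7] w 0.0582 g 30.0 j6 [  8.  29. 104.   0.  47. -85.]
display_medium_mid [([0.5191, 0.1319, 0.0896], 0.67)]
mould_medium_seat []
[321.93311836 202.29414551]
```

View pics/w10.png

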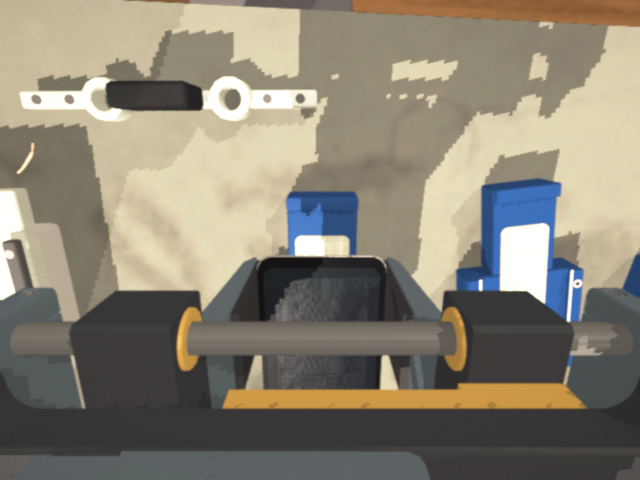

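The picture shows the mould's end at columns 288–358, with its top edge near row 203, under the held display's end at row 258 (columns 260–385). I'll measure both for the fine correction.

```bash
cat >> h.py <<'E'
def endcheck(p,L,c0,c1,rows,zd):
    im=p["pixels"].astype(int)
    print("profile col",c0,[ (v,*im[v,c0]) for v in rows])
E
python3 - <<'E'
from h import *
p=cam("wrist"); im=p["pixels"].astype(int)
for c in (300,335,350): print(c,[(v,int(im[v,c].sum())) for v in range(188,264,2)])
b=(im[...,2]>im[...,0]+35)
for v in (205,210,215,220,225): k=np.where(b[v,270:375])[0]+270; a,c=toplane(p,(k.min()-.5,v),.024),toplane(p,(k.max()+.5,v),.024); print(v,k.min(),k.max(),np.round((a+c)/2,4),np.round(c-a,4))
d=(im.sum(2)<150)
for v in (275,285): k=np.where(d[v,255:395])[0]+255; print(v,k.min(),k.max(), topix(p,(.46,.1265,.092)))
for v in (203,256,258): print(v,toplane(p,(322,v),.024),toplane(p,(322,v),.0937))
E
```

```text
300 [(188, 347), (190, 242), (192, 222), (194, 238), (196, 309), (198, 356), (200, 361), (202, 359), (204, 339), (206, 277), (208, 310), (210, 381), (212, 387), (214, 398), (216, 405), (218, 403), (220, 398), (222, 402), (224, 406), (226, 410), (228, 406), (230, 408), (232, 444), (234, 751), (236, 763), (238, 763), (240, 765), (242, 765), (244, 765), (246, 763), (248, 762), (250, 762), (252, 762), (254, 757), (256, 470), (258, 78), (260, 63), (262, 63)]
335 [(188, 342), (190, 241), (192, 218), (194, 226), (196, 259), (198, 259), (200, 251), (202, 249), (204, 243), (206, 242), (208, 209), (210, 225), (212, 248), (214, 247), (216, 248), (218, 248), (220, 246), (222, 251), (224, 239), (226, 251), (228, 252), (230, 249), (232, 311), (234, 593), (236, 625), (238, 625), (240, 630), (242, 646), (244, 646), (246, 631), (248, 632), (250, 627), (252, 627), (254, 604), (256, 597), (258, 125), (260, 104), (262, 109)]
350 [(188, 347), (190, 244), (192, 216), (194, 233), (196, 255), (198, 255), (200, 253), (202, 245), (204, 239), (206, 243), (208, 210), (210, 213), (212, 220), (214, 248), (216, 24
[... 186 characters left out ...]
48, 270), (250, 253), (252, 251), (254, 310), (256, 480), (258, 107), (260, 102), (262, 104)]
205 287 356 [0.4464 0.1263 0.024 ] [-0.002   0.0441  0.    ]
210 288 356 [0.4496 0.1268 0.024 ] [-0.002   0.0437  0.    ]
215 288 356 [0.4528 0.1269 0.024 ] [-0.002   0.0438  0.    ]
220 288 355 [0.4561 0.1267 0.024 ] [-0.002   0.0434  0.    ]
225 288 355 [0.4594 0.1269 0.024 ] [-0.002   0.0435  0.    ]
275 255 391 [320.76265931 263.79624778]
285 255 394 [320.76265931 263.79624778]
203 [0.44507077 0.12654865 0.024     ] [0.43118939 0.12572459 0.0937    ]
256 [0.48041312 0.12819516 0.024     ] [0.45556171 0.12686003 0.0937    ]
258 [0.48180694 0.12826009 0.024     ] [0.4565229  0.12690481 0.0937    ]
```

```bash
python3 - <<'E'
from h import *
p=cam("wrist"); im=p["pixels"]; 
for c in (300,320,345): print(c,[(v,im[v,c].tolist()) for v in range(186,212)])
print([ (v,im[v,520].tolist()) for v in range(176,216,2)])
W=p["W"]; print(W[:3,3])
for x in (.4395,.4433): print([topix(p,(x,.1265,z)).round(1).tolist() for z in (0,.024)], topix(p,(x+.009,.1265,.024)).round(1), topix(p,(x+.009,.1265,.02)).round(1))
E
```

```text
300 [(186, [130, 122, 103]), (187, [132, 123, 105]), (188, [124, 117, 105]), (189, [91, 97, 107]), (190, [57, 76, 110]), (191, [40, 65, 109]), (192, [43, 69, 114]), (193, [41, 69, 113]), (194, [43, 74, 119]), (195, [47, 83, 133]), (196, [59, 98, 157]), (197, [64, 106, 172]), (198, [65, 111, 177]), (199, [67, 112, 178]), (200, [66, 112, 178]), (201, [68, 113, 178]), (202, [68, 114, 178]), (203, [69, 113, 177]), (204, [65, 106, 170]), (205, [57, 93, 149]), (206, [52, 86, 140]), (207, [51, 87, 143]), (208, [56, 96, 158]), (209, [70, 113, 182]), (210, [73, 119, 189]), (211, [74, 120, 191])]
320 [(186, [136, 125, 107]), (187, [134, 123, 105]), (188, [125, 118, 107]), (189, [92, 97, 108]), (190, [57, 76, 111]), (191, [42, 68, 111]), (192, [41, 67, 112]), (193, [41, 67, 113]), (194, [44, 73, 118]), (195, [45, 76, 123]), (196, [50, 82, 129]), (197, [52, 84, 131]), (198, [51, 82, 131]), (199, [48, 80, 129]), (200, [47, 80, 128]), (201, [52, 87, 140]), (202, [62, 105, 168]), (203, [65, 110, 176]), (204, [66, 111, 177]), (205, [67, 111, 177]), (206, [67, 110, 176]), (207, [64, 106, 174]), (208,
[... 583 characters left out ...]
208, [37, 65, 106]), (209, [39, 65, 105]), (210, [42, 69, 111]), (211, [44, 74, 119])]
[(176, [145, 137, 115]), (178, [93, 98, 109]), (180, [37, 65, 107]), (182, [39, 68, 108]), (184, [42, 71, 117]), (186, [55, 98, 161]), (188, [63, 112, 187]), (190, [63, 112, 187]), (192, [62, 113, 187]), (194, [62, 111, 189]), (196, [61, 113, 189]), (198, [59, 108, 180]), (200, [58, 101, 168]), (202, [62, 111, 184]), (204, [61, 112, 187]), (206, [62, 112, 187]), (208, [62, 112, 188]), (210, [62, 112, 188]), (212, [61, 112, 187]), (214, [62, 113, 187])]
[0.40031962 0.12387342 0.24855278]
[[322.2, 188.2], [322.4, 194.2]] [321.7 208.3] [321.7 207. ]
[[322.0, 193.7], [322.1, 200.2]] [321.4 214.2] [321.4 212.8]
```

The close view puts the mould's front face at x ≈ 0.4397, so its centre is at x ≈ 0.511. The display needs to go back 5 mm. Shift and go down.

Call:
jog_arm:
  steps:
    - [[0,0,0],[0.255,0,0],-1]
    - [[0,0,0],[0,0,0.5],-1]
    - [[0,0,0],[0,0,0.5],-1]
    - [[0,0,0],[0,0,0.5],-1]
    - [[0,0,0],[0,0,0.5],-1]
    - [[0,0,0],[0,0,0.4],-1]
    - [[0,0,0],[0,0,0.3],-1]
    - [[0,0,0],[0,0,0.2],-1]
    - [[0,0,0],[0,0,0],-1]
    - [[0,0,0],[0,0,0],-1]

```text
t: 26.87
ee_pos: [0.4731, 0.127, 0.0174]
tcp_rot: [[-0.999, -0.046, -0.0], [-0.046, 0.999, -0.0], [0.0, -0.0, -1.0]]
ft_force: [-0.5, -0.3, -0.8]
width: 0.0584
grasp_force: 30.0
```

```bash
python3 - <<'E'
from h import *
st(); p=cam("wrist"); save(p,"w11.png"); im=p["pixels"].astype(int)
for c in (300,322,345): print(c,[(v,*im[v,c]) for v in range(206,262,2)])
E
```

```text
t 26.87 p [0.4731 0.127  0.0174] R [[-0.999, -0.046, -0.0], [-0.046, 0.999, -0.0], [0.0, -0.0, -1.0]] F [-0.5 -0.3 -0.8] w 0.0584 g 30.0 j6 [  8.  35. 107.  -0.  38. -85.]
300 [(206, np.int64(139), np.int64(129), np.int64(111)), (208, np.int64(135), np.int64(129), np.int64(109)), (210, np.int64(136), np.int64(127), np.int64(109)), (212, np.int64(135), np.int64(126), np.int64(107)), (214, np.int64(135), np.int64(126), np.int64(108)), (216, np.int64(133), np.int64(124), np.int64(108)), (218, np.int64(73), np.int64(85), np.int64(112)), (220, np.int64(43), np.int64(70), np.int64(114)), (222, np.int64(44), np.int64(71), np.int64(115)), (224, np.int64(43), np.int64(71), np.int64(116)), (226, np.int64(46), np.int64(76), np.int64(122)), (228, np.int64(45), np.int64(76), np.int64(124)), (230, np.int64(49), np.int64(83), np.int64(135)), (232, np.int64(50), np.int64(83), np.int64(134)), (234, np.int64(50), np.int64(83), np.int64(133)), (236, np.int64(49), np.int64(82), np.int64(131)), (238, np.int64(48), np.int64(82), np.int64(130)), (240, np.int64(49), np.int64(78), np.int64(128)), (242, np.in
[... 2624 characters left out ...]
(234, np.int64(48), np.int64(81), np.int64(131)), (236, np.int64(49), np.int64(82), np.int64(128)), (238, np.int64(48), np.int64(80), np.int64(128)), (240, np.int64(46), np.int64(78), np.int64(128)), (242, np.int64(46), np.int64(79), np.int64(129)), (244, np.int64(44), np.int64(77), np.int64(126)), (246, np.int64(39), np.int64(66), np.int64(106)), (248, np.int64(42), np.int64(68), np.int64(108)), (250, np.int64(45), np.int64(70), np.int64(113)), (252, np.int64(46), np.int64(78), np.int64(125)), (254, np.int64(91), np.int64(104), np.int64(133)), (256, np.int64(218), np.int64(204), np.int64(184)), (258, np.int64(45), np.int64(45), np.int64(42)), (260, np.int64(35), np.int64(34), np.int64(34))]
```

View pics/w11.png

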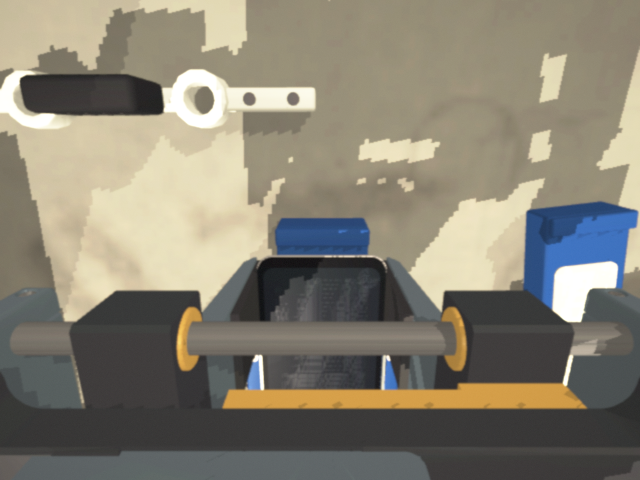

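```bash
python3 - <<'E'
from h import *
p=cam("wrist")
for n,v,z in(("front bottom",217.8,0),("front top",229.3,.024),("inner top",245.2,.024),("inner floor",245.2,.02),("disp low",253.6,.0329),("disp top",257.2,.0359)): print(n,toplane(p,(322,v),z).round(4))
im=p["pixels"].astype(int); b=(im[...,2]>im[...,0]+40)
for v in (233,240): k=np.where(b[v,260:385])[0]+260; a,c=toplane(p,(k.min()-.5,v),.024),toplane(p,(k.max()+.5,v),.024); print(v,k.min(),k.max(),((a+c)/2).round(4),(c-a).round(4))
for v in (255,256): print(im[v,252:396].sum(1).tolist())
E
```

```text
front bottom [0.4406 0.1262 0.    ]
front top [0.4405 0.1261 0.024 ]
inner top [0.4484 0.1265 0.024 ]
inner floor [0.4497 0.1266 0.02  ]
disp low [0.4496 0.1265 0.0329]
disp top [0.4502 0.1265 0.0359]
233 276 368 [0.4423 0.1262 0.024 ] [-0.002   0.0443  0.    ]
240 276 368 [0.4458 0.1264 0.024 ] [-0.002   0.0445  0.    ]
[589, 586, 584, 582, 585, 584, 584, 583, 587, 588, 588, 583, 585, 579, 571, 550, 536, 531, 520, 492, 452, 439, 440, 439, 427, 408, 405, 410, 411, 417, 415, 416, 416, 413, 417, 415, 420, 419, 416, 416, 414, 417, 416, 421, 418, 415, 417, 417, 416, 416, 417, 417, 416, 416, 413, 415, 415, 413, 416, 417, 418, 417, 420, 417, 417, 418, 415, 414, 417, 416, 419, 425, 451, 491, 500, 501, 499, 501, 494, 469, 436, 452, 483, 471, 433, 424, 449, 487, 492, 475, 463, 485, 497, 496, 496, 496, 496, 497, 495, 494, 498, 487, 469, 433, 451, 482, 478, 456, 453, 476, 509, 519, 515, 497, 488, 517, 533, 536, 536, 527, 519, 510, 489, 467, 452, 440, 435, 433, 432, 432, 431, 432, 431, 431, 432, 428, 426, 425, 428, 425, 428, 426, 426, 427]
[577, 560, 555, 551, 562, 579, 586, 586, 587, 588, 585, 583, 567, 549, 520, 483, 461, 455, 449, 440, 432, 428, 433, 437, 429, 424, 422, 427, 425, 426, 425, 426, 426, 430, 431, 433, 433, 432, 430, 435, 431, 432, 434, 430, 434, 431, 432, 432, 433, 434, 436, 432, 434, 434, 434, 434, 434, 433, 434, 430, 434, 432, 433, 433, 434, 433, 434, 433, 434, 431, 434, 449, 508, 584, 607, 610, 607, 607, 600, 553, 479, 510, 575, 547, 466, 447, 506, 581, 594, 560, 533, 582, 605, 605, 606, 606, 603, 602, 605, 599, 602, 589, 548, 477, 504, 567, 548, 472, 461, 511, 583, 604, 598, 563, 540, 585, 604, 604, 605, 599, 581, 557, 530, 519, 512, 503, 469, 446, 439, 433, 431, 428, 431, 429, 423, 413, 412, 416, 425, 425, 425, 425, 428, 426]
```

Call:
jog_arm:
  steps:
    - [[0,0,0],[-0.065,0,0],-1]
    - [[0,0,0],[0,0,0.2],-1]
    - [[0,0,0],[0,0,0.15],-1]
    - [[0,0,0],[0,0,0.1],-1]
    - [[0,0,0],[0,0,0.07],-1]
    - [[0,0,0],[0,0,0],-1]
    - [[0,0,0],[0,0,0],-1]

```text
t: 27.55
ee_pos: [0.4743, 0.1271, 0.0068]
tcp_rot: [[-0.999, -0.046, -0.0], [-0.046, 0.999, -0.0], [0.0, -0.0, -1.0]]
ft_force: [0.0, 0.3, -0.9]
width: 0.0584
grasp_force: 30.0
```

Call:
jog_arm:
  steps:
    - [[0,0,0],[0,0,0.05],-1]
    - [[0,0,0],[0,0,0.05],-1]
    - [[0,0,0],[0,0,0],-1]

```text
t: 27.8
ee_pos: [0.4744, 0.1271, 0.0048]
tcp_rot: [[-0.999, -0.046, 0.0], [-0.046, 0.999, 0.0], [-0.0, 0.0, -1.0]]
ft_force: [0.5, 0.1, 0.6]
width: 0.0583
grasp_force: 30.0
```

Call:
jog_arm:
  steps:
    - [[0,0,0],[0,0,0.03],-1]
    - [[0,0,0],[0,0,0],-1]

```text
t: 27.97
ee_pos: [0.4744, 0.1271, 0.0047]
tcp_rot: [[-0.999, -0.046, 0.0], [-0.046, 0.999, 0.0], [-0.0, 0.0, -1.0]]
ft_force: [-2.8, -0.7, 8.4]
width: 0.0585
grasp_force: 30.0
```

Call:
jog_arm:
  steps:
    - [[0,0,0],[0,0,0],1]
    - [[0,0,0],[0,0,0],1]
    - [[0,0,0],[0,0,0],1]
    - [[0,0,0],[0,0,0],1]
    - [[0,0,0],[0,0,0],1]
    - [[0,0,0],[0,0,0],1]
    - [[0,0,0],[0,0,-0.5],1]
    - [[0,0,0],[0,0,-1],1]
    - [[0,0,0],[0,0,-1],1]
    - [[0,0,0],[0,0,-1],1]
    - [[0,0,0],[0,0,-1],1]
    - [[0,0,0],[0,0,-1],1]

```text
t: 28.97
ee_pos: [0.4742, 0.127, 0.116]
tcp_rot: [[-0.999, -0.046, 0.0], [-0.046, 0.999, 0.0], [-0.0, 0.0, -1.0]]
ft_force: [0.6, 0.6, -0.3]
width: 0.091
grasp_force: 0.0
```

```bash
python3 - <<'E'
from h import *
st(); p=cam("wrist"); save(p,"w12.png"); find(p,D[1:2]+M[1:2])
c=cv2.resize(cv2.cvtColor(p["pixels"],cv2.COLOR_RGB2BGR)[170:400,230:420],None,fx=3,fy=2.6); cv2.imwrite("pics/w12c.png",c)
E
```

```text
t 28.97 p [0.4742 0.127  0.116 ] R [[-0.999, -0.046, 0.0], [-0.046, 0.999, 0.0], [-0.0, 0.0, -1.0]] F [ 0.6  0.6 -0.3] w 0.091 g 0.0 j6 [  8.  25. 102.   0.  52. -85.]
display_medium_mid [([0.5123, 0.1291, 0.021], 0.73)]
mould_medium_seat [([0.3851, 0.0268, 0.0262], 0.7)]
```

View pics/w12c.png

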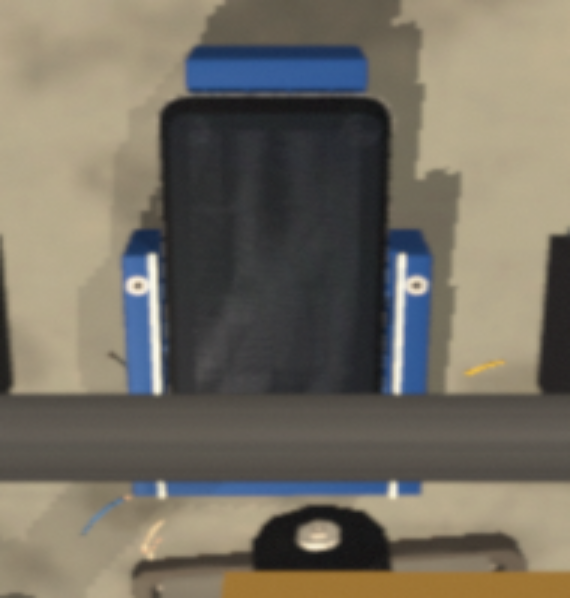

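The display lies flat inside the medium mould's walls, with small even gaps in front and at both sides. The small display is next.

Call:
jog_arm:
  steps:
    - [[0,0,-0.08],[0,-1,0],-1]
    - [[0,0,0],[0,-1,0],-1]
    - [[0,0,0],[0,-1,0],-1]
    - [[0,0,0],[0,-1,0],-1]
    - [[0,0,0],[0,-1,0],-1]
    - [[0,0,0],[0,-1,0],-1]
    - [[0,0,0],[0,-1,0],-1]
    - [[0,0,0],[0,-1,0],-1]
    - [[0,0,0],[0,-1,0],-1]
    - [[0,0,0],[0,-1,0],-1]
    - [[0,0,0],[0,-1,0],-1]
    - [[0,0,0],[0,-1,0],-1]

```text
t: 30.12
ee_pos: [0.4869, -0.1134, 0.1137]
tcp_rot: [[-0.998, -0.055, -0.001], [-0.055, 0.998, 0.0], [0.001, 0.001, -1.0]]
ft_force: [-0.1, -0.7, 0.3]
width: 0.0139
grasp_force: 0.0
```

Call:
jog_arm:
  steps:
    - [[0,0,0],[-0.6,-1,0],-1]
    - [[0,0,0],[-0.6,-1,0],-1]
    - [[0,0,0],[-0.6,-1,0],-1]
    - [[0,0,0],[-0.6,-1,0],-1]
    - [[0,0,0],[-0.6,-1,0],-1]
    - [[0,0,0],[-0.6,-1,0],-1]
    - [[0,0,0],[-0.2,-0.35,0],-1]
    - [[0,0,0],[0,0,1],-1]
    - [[0,0,0],[0,0,1],-1]
    - [[0,0,0],[0,0,0],-1]
    - [[0,0,0],[0,0,0],-1]

```text
t: 31.03
ee_pos: [0.5692, -0.2343, 0.0734]
tcp_rot: [[-0.998, -0.055, -0.003], [-0.055, 0.998, 0.002], [0.003, 0.002, -1.0]]
ft_force: [0.7, -0.2, 0.5]
width: 0.001
grasp_force: 0.0
```

```bash
python3 - <<'E'
from h import *
st(); p=cam("wrist"); save(p,"w13.png"); find(p,D[:1]+["lane_right"])
g=p["pixels"].astype(int).sum(2)
for v in (100,120,140,160,200): print(v,"".join("#" if x<200 else "." for x in g[v,180:460:4]))
print([(v,int(g[v,300])) for v in range(90,140,3)])
E
```

```text
t 31.03 p [ 0.5692 -0.2343  0.0734] R [[-0.998, -0.055, -0.003], [-0.055, 0.998, 0.002], [0.003, 0.002, -1.0]] F [ 0.7 -0.2  0.5] w 0.001 g 0.0 j6 [ -28.   37.   86.    0.   57. -121.]
display_small_mid [([0.5456, -0.2352, 0.0464], 0.62)]
lane_right [([0.4491, -0.2462, 0.0444], 0.72)]
100 .......#####..........................................................
120 .......#####........................................#.................
140 ........####......#....########################.....###...............
160 ........####..........#########################....####...............
200 ........####...........########################....###................
[(90, 514), (93, 506), (96, 507), (99, 493), (102, 494), (105, 507), (108, 509), (111, 504), (114, 504), (117, 509), (120, 495), (123, 503), (126, 504), (129, 499), (132, 451), (135, 57), (138, 57)]
```

Call:
jog_arm:
  steps:
    - [[0,0,0],[0,0,0.7],-1]
    - [[0,0,0],[0,0,0.4],-1]
    - [[0,0,0],[0,0,0.1],-1]
    - [[0,0,0],[0,0,0],-1]
    - [[0,0,0],[0,0,0],-1]

```text
t: 31.6
ee_pos: [0.5705, -0.2352, 0.0507]
tcp_rot: [[-0.998, -0.055, 0.0], [-0.055, 0.998, -0.0], [-0.0, -0.0, -1.0]]
ft_force: [-0.2, 0.5, 0.4]
width: 0.0007
grasp_force: 0.0
```

```bash
python3 - <<'E'
from h import *
st(); p=cam("wrist"); dispfront(p,250,395)
E
```

```text
t 31.6 p [ 0.5705 -0.2352  0.0507] R [[-0.998, -0.055, 0.0], [-0.055, 0.998, -0.0], [-0.0, -0.0, -1.0]] F [-0.2  0.5  0.4] w 0.0007 g 0.0 j6 [ -28.   38.   87.   -0.   54. -121.]
front px [262, 130, 113, 155, 16496] row 262 374 front mid [ 0.4926 -0.2406  0.048 ] L/R [ 0.5054 -0.2667  0.048 ] [ 0.5025 -0.2133  0.048 ]
```

Call:
jog_arm:
  steps:
    - [[0,0,0],[0,0,0.06],-1]
    - [[0,0,0],[0,0,0.06],-1]
    - [[0,0,0],[0,0,0.04],-1]
    - [[0,0,0],[0,0,0],-1]

```text
t: 31.98
ee_pos: [0.5707, -0.2353, 0.0483]
tcp_rot: [[-0.998, -0.055, 0.001], [-0.055, 0.998, -0.001], [-0.001, -0.001, -1.0]]
ft_force: [-4.9, 1.3, 17.1]
width: 0.0002
grasp_force: 8.7
```

Now at 17 N, so I'll draw 88 mm.

Call:
jog_arm:
  steps:
    - [[0,0,0],[0.2,0,0],-1]
    - [[0,0,0],[0.25,0,0],-1]
    - [[0,0,0],[0.25,0,0],-1]
    - [[0,0,0],[0.25,0,0],-1]
    - [[0,0,0],[0.25,0,0],-1]
    - [[0,0,0],[0.25,0,0],-1]
    - [[0,0,0],[0.25,0,0],-1]
    - [[0,0,0],[0.25,0,0],-1]
    - [[0,0,0],[0.25,0,0],-1]
    - [[0,0,0],[0,0,0],-1]

```text
t: 32.82
ee_pos: [0.5274, -0.2384, 0.0483]
tcp_rot: [[-0.998, -0.055, 0.003], [-0.055, 0.998, -0.002], [-0.003, -0.002, -1.0]]
ft_force: [0.7, -1.3, 12.6]
width: 0.0003
grasp_force: 6.2
```

Call:
jog_arm:
  steps:
    - [[0,0,0],[0.25,0,0],-1]
    - [[0,0,0],[0.25,0,0],-1]
    - [[0,0,0],[0.25,0,0],-1]
    - [[0,0,0],[0.25,0,0],-1]
    - [[0,0,0],[0.25,0,0],-1]
    - [[0,0,0],[0.25,0,0],-1]
    - [[0,0,0],[0.25,0,0],-1]
    - [[0,0,0],[0.2,0,0],-1]
    - [[0,0,0],[0,0,0],-1]

```text
t: 33.57
ee_pos: [0.4887, -0.2407, 0.0483]
tcp_rot: [[-0.998, -0.055, 0.003], [-0.055, 0.998, -0.002], [-0.003, -0.002, -1.0]]
ft_force: [1.4, -1.0, 12.3]
width: 0.0001
grasp_force: 6.5
```

```bash
python3 - <<'E'
from h import *
st(); p=cam("wrist"); save(p,"w14.png"); find(p,D[:1]); dispfront(p,240,400)
E
```

```text
t 33.57 p [ 0.4887 -0.2407  0.0483] R [[-0.998, -0.055, 0.003], [-0.055, 0.998, -0.002], [-0.003, -0.002, -1.0]] F [ 1.4 -1.  12.3] w 0.0001 g 6.5 j6 [ -33.   34.   98.    0.   47. -126.]
display_small_mid [([0.465, -0.2408, 0.0457], 0.76)]
front px [261, 130, 116, 155, 16888] row 262 376 front mid [ 0.4108 -0.2456  0.048 ] L/R [ 0.4234 -0.2718  0.048 ] [ 0.4205 -0.2183  0.048 ]
```

Call:
jog_arm:
  steps:
    - [[0,0,0],[0.17,0,0],-1]
    - [[0,0,0],[0.16,0,0],-1]
    - [[0,0,0],[0,0,0],-1]
    - [[0,0,0],[0,0,-1],-1]
    - [[0,0,0],[0,0,-1],1]
    - [[0,0,0],[0,0,-1],1]
    - [[0,0,0],[0.9,-0.05,0],1]
    - [[0,0,0],[0.9,0,0],1]
    - [[0,0,0],[0.9,0,0],1]
    - [[0,0,0],[0,0,0],1]
    - [[0,0,0],[0,0,0],1]
    - [[0,0,0],[0,0,0],1]

```text
t: 34.67
ee_pos: [0.4277, -0.2444, 0.1073]
tcp_rot: [[-0.998, -0.055, 0.001], [-0.055, 0.998, -0.0], [-0.001, -0.001, -1.0]]
ft_force: [-0.4, 0.5, 0.3]
width: 0.051
grasp_force: 0.0
```

Call:
jog_arm:
  steps:
    - [[0,0,0],[0,0,0],1]
    - [[0,0,0],[0,0,0],1]
    - [[0,0,0],[0,0,0],1]
    - [[0,0,0],[0,0,0],1]

```text
t: 35.0
ee_pos: [0.4273, -0.244, 0.107]
tcp_rot: [[-0.998, -0.056, -0.0], [-0.056, 0.998, 0.0], [0.0, 0.0, -1.0]]
ft_force: [-0.4, 0.3, 0.3]
width: 0.0777
grasp_force: 0.0
```

```bash
python3 - <<'E'
from h import *
st(); p=cam("wrist"); save(p,"w15.png"); find(p,D[:1]+["lane_right"]); dispfront(p,275,372,150)
g=p["pixels"].astype(int).sum(2)
for v in (200,215,225,240,255,270): print(v,"".join("#" if x<200 else "." for x in g[v,200:440:3]))
print([(v,int(g[v,315])) for v in range(200,240,3)])
E
```

```text
t 35.0 p [ 0.4273 -0.244   0.107 ] R [[-0.998, -0.056, -0.0], [-0.056, 0.998, 0.0], [0.0, 0.0, -1.0]] F [-0.4  0.3  0.3] w 0.0777 g 0.0 j6 [ -37.   26.  103.    0.   51. -130.]
display_small_mid [([0.4616, -0.2413, 0.0481], 0.59)]
lane_right []
front px [281, 219, 78, 66, 2351] row 314 358 front mid [ 0.405 -0.235  0.048] L/R [ 0.423  -0.2489  0.048 ] [ 0.4213 -0.2188  0.048 ]
200 ................................................................................
215 ................................................................................
225 ...........................##########################...........................
240 ...........................###....#...####.##.#######...........................
255 ...........................####..#.......###.########...........................
270 ...........####.............###...##.#.......#...####..............####.........
[(200, 338), (203, 344), (206, 405), (209, 405), (212, 400), (215, 403), (218, 297), (221, 102), (224, 109), (227, 152), (230, 151), (233, 159), (236, 154), (239, 156)]
```

Call:
jog_arm:
  steps:
    - [[0,0,0],[0,0,0],1]
    - [[0,0,0],[0,0,0],1]
    - [[0,0,0],[0,0,0.9],1]
    - [[0,0,0],[0,0,1],1]
    - [[0,0,0],[0,0,1],1]
    - [[0,0,0],[0,0,0.5],1]
    - [[0,0,0],[0,0,0.47],1]
    - [[0,0,0],[0,0,0],1]
    - [[0,0,0],[0,0,0],1]

```text
t: 35.9
ee_pos: [0.427, -0.2441, 0.0297]
tcp_rot: [[-0.998, -0.055, -0.0], [-0.055, 0.998, 0.0], [0.0, 0.0, -1.0]]
ft_force: [-0.3, 0.4, 0.1]
width: 0.0913
grasp_force: 0.0
```

Call:
jog_arm:
  steps:
    - [[0,0,0],[0,0,0],0.4]
    - [[0,0,0],[0,0,0],0.4]
    - [[0,0,0],[0,0,0],0.3]
    - [[0,0,0],[0,0,0],-1]
    - [[0,0,0],[0,0,0],-1]
    - [[0,0,0],[0,0,0],-1]
    - [[0,0,0],[0,0,0],-1]
    - [[0,0,0],[0,0,0],-1]

```text
t: 36.57
ee_pos: [0.4272, -0.2442, 0.0298]
tcp_rot: [[-0.998, -0.055, 0.0], [-0.055, 0.998, -0.0], [-0.0, -0.0, -1.0]]
ft_force: [-1.0, -0.4, 1.6]
width: 0.0537
grasp_force: 30.0
```

Call:
jog_arm:
  steps:
    - [[0,0,0],[0,0,-0.4],-1]
    - [[0,0,0],[0,0,-0.6],-1]
    - [[0,0,0],[0,0,-1],-1]
    - [[0,0,0],[0,0,-1],-1]
    - [[0,0,0],[0,0,-1],-1]
    - [[0,0,0],[0,0,-1],-1]
    - [[0,0,0],[0,0,-1],-1]
    - [[0,0,0],[0,0,-1],-1]
    - [[0,0,0],[0,0,-1],-1]
    - [[0,0,0],[0,0,-1],-1]

```text
t: 37.4
ee_pos: [0.4267, -0.2438, 0.2113]
tcp_rot: [[-0.998, -0.055, -0.0], [-0.055, 0.998, -0.0], [0.0, -0.0, -1.0]]
ft_force: [1.0, -0.2, -0.5]
width: 0.0531
grasp_force: 30.0
```

Call:
jog_arm:
  steps:
    - [[0,0,0],[-0.1,0.6,-1],-1]
    - [[0,0,0],[-0.1,1,-1],-1]
    - [[0,0,0],[-0.1,1,-1],-1]
    - [[0,0,0],[-0.1,1,-1],-1]
    - [[0,0,0],[-0.1,1,-1],-1]
    - [[0,0,0],[-0.1,1,-1],-1]
    - [[0,0,0],[-0.1,1,-1],-1]
    - [[0,0,0],[-0.1,1,-1],-1]
    - [[0,0,0],[-0.1,1,0],-1]
    - [[0,0,0],[-0.2,1,0],-1]
    - [[0,0,0],[-0.2,1,0],-1]
    - [[0,0,0],[-0.2,1,0],-1]

```text
t: 38.4
ee_pos: [0.4436, -0.0097, 0.3703]
tcp_rot: [[-0.998, -0.055, 0.0], [-0.055, 0.998, -0.0], [-0.0, -0.0, -1.0]]
ft_force: [0.4, 0.3, -0.4]
width: 0.0532
grasp_force: 30.0
```

Call:
jog_arm:
  steps:
    - [[0,0,0],[-0.2,1,0],-1]
    - [[0,0,0],[-0.2,1,0],-1]
    - [[0,0,0],[-0.2,1,0],-1]
    - [[0,0,0],[-0.1,1,0],-1]
    - [[0,0,0],[0,1,0],-1]
    - [[0,0,0],[0,1,0],-1]
    - [[0,0,0],[0,1,0],-1]
    - [[0,0,0],[0,0,0],-1]
    - [[0,0,0],[0,0,0],-1]
    - [[0,0,0],[0,0,0],-1]

```text
t: 39.23
ee_pos: [0.4501, 0.1294, 0.3699]
tcp_rot: [[-0.998, -0.056, -0.0], [-0.056, 0.998, -0.0], [0.0, -0.0, -1.0]]
ft_force: [-0.1, -0.2, -1.0]
width: 0.0534
grasp_force: 30.0
```

```bash
python3 - <<'E'
from h import *
st(); p=cam("wrist"); save(p,"w16.png"); find(p,M+D[:2])
q=topix(p,(.491,.264,.02)).astype(int); print(q); seat(p,q[0]-25,q[0]+25,q[1]-40,q[1]+35)
im=p["pixels"].astype(int); print([(v,*map(int,im[v,q[0]+4])) for v in range(q[1]-52,q[1]-16,2)])
g=im.sum(2); print([(v,int(g[v,321])) for v in range(246,266,2)])
E
```

```text
t 39.23 p [0.4501 0.1294 0.3699] R [[-0.998, -0.056, -0.0], [-0.056, 0.998, -0.0], [0.0, -0.0, -1.0]] F [-0.1 -0.2 -1. ] w 0.0534 g 30.0 j6 [  9.   8.  83.  -0.  89. -84.]
mould_small_seat [([0.4905, 0.2638, 0.0215], 0.61), ([0.4469, -0.1656, 0.0426], 0.59)]
mould_medium_seat []
mould_large_seat [([0.4954, 0.3973, 0.0211], 0.76), ([0.4481, -0.1676, 0.0447], 0.64)]
display_small_mid []
display_medium_mid [([0.5134, 0.13, 0.0216], 0.58)]
[410 218]
yaw L,R,mid [np.float64(9.09), np.float64(9.45), np.float64(9.27)] x front/back 0.4524 0.536 mid y at x=.50: 0.2658 width 0.0305
[(166, 95, 91, 75), (168, 97, 91, 74), (170, 96, 91, 76), (172, 85, 82, 75), (174, 26, 44, 74), (176, 38, 70, 120), (178, 41, 75, 126), (180, 38, 71, 121), (182, 40, 71, 120), (184, 41, 75, 125), (186, 41, 75, 125), (188, 40, 74, 125), (190, 40, 74, 125), (192, 143, 143, 147), (194, 244, 238, 206), (196, 251, 249, 228), (198, 246, 241, 210), (200, 242, 234, 200)]
[(246, 137), (248, 131), (250, 130), (252, 127), (254, 130), (256, 188), (258, 225), (260, 45), (262, 36), (264, 27)]
```

Call:
jog_arm:
  steps:
    - [[0,0,0],[-0.2,1,0],-1]
    - [[0,0,0],[-0.2,1,0],-1]
    - [[0,0,0],[-0.2,1,1],-1]
    - [[0,0,0],[-0.19,1,1],-1]
    - [[0,0,0],[0,1,1],-1]
    - [[0,0,0],[0,1,1],-1]
    - [[0,0,0],[0,0.45,1],-1]
    - [[0,0,-0.44],[0,0,1],-1]
    - [[0,0,-0.44],[0,0,1],-1]
    - [[0,0,0],[0,0,1],-1]
    - [[0,0,0],[0,0,1],-1]
    - [[0,0,0],[0,0,1],-1]

```text
t: 40.53
ee_pos: [0.4592, 0.2593, 0.1688]
tcp_rot: [[-0.987, -0.16, 0.0], [-0.16, 0.987, 0.0], [-0.0, 0.0, -1.0]]
ft_force: [-0.6, 0.9, -0.3]
width: 0.0535
grasp_force: 30.0
```

Call:
jog_arm:
  steps:
    - [[0,0,0],[0,0,1],-1]
    - [[0,0,0],[0,0,1],-1]
    - [[0,0,0],[0,0,1],-1]
    - [[0,0,0],[0,0,1],-1]
    - [[0,0,0],[0,0,0.75],-1]
    - [[0,0,0],[0,0,0],-1]
    - [[0,0,0],[0,0,0],-1]

```text
t: 41.12
ee_pos: [0.4589, 0.2592, 0.0745]
tcp_rot: [[-0.987, -0.16, -0.001], [-0.16, 0.987, -0.001], [0.001, -0.0, -1.0]]
ft_force: [1.0, -0.0, -0.1]
width: 0.053
grasp_force: 30.0
```

```bash
cat > close.py <<'E'
from h import *
st(); p=cam("wrist"); save(p,"close.png"); im=p["pixels"].astype(int)
for c in (312,322,332): print(c,[(v,*map(int,im[v,c])) for v in range(180,264,2)])
b=(im[...,2]>im[...,0]+40)
s=robot.state(); R=np.array(s["tcp_rot"]);P=np.array(s["ee_pos"])
for v in (200,205,210,215,220,225,230,240):
    k=np.where(b[v,240:405])[0]+240
    if len(k)>20:
        a,c=toplane(p,(k.min()-.5,v),.024),toplane(p,(k.max()+.5,v),.024); print(v,k.min(),k.max(),"tool mid",np.round(R.T@((a+c)/2-P),4),"w",np.round(np.linalg.norm(c-a),4))
z=P[2]
for v in range(184,262,4): print(v,*[np.round((R.T@(toplane(p,(322,v),q)-P))[0],4) for q in (0,.024,.020,z+.0153,z+.0183)])
for v in (259,264): print(v,[int(x) for x in im[v,256:392:2].sum(1)])
E
python3 close.py
```

```text
t 41.12 p [0.4589 0.2592 0.0745] R [[-0.987, -0.16, -0.001], [-0.16, 0.987, -0.001], [0.001, -0.0, -1.0]] F [ 1.  -0.  -0.1] w 0.053 g 30.0 j6 [ 23.  31.  99.  -0.  49. -76.]
312 [(180, 152, 142, 121), (182, 151, 141, 121), (184, 151, 141, 121), (186, 151, 141, 121), (188, 151, 140, 120), (190, 154, 143, 122), (192, 152, 144, 122), (194, 154, 145, 123), (196, 153, 145, 123), (198, 154, 145, 124), (200, 84, 93, 115), (202, 43, 72, 115), (204, 40, 71, 115), (206, 45, 77, 124), (208, 51, 84, 136), (210, 53, 86, 135), (212, 50, 83, 133), (214, 54, 91, 145), (216, 70, 114, 182), (218, 57, 94, 153), (220, 57, 99, 161), (222, 67, 116, 187), (224, 72, 124, 200), (226, 73, 127, 204), (228, 74, 128, 205), (230, 74, 127, 204), (232, 75, 127, 205), (234, 74, 127, 203), (236, 75, 126, 203), (238, 77, 128, 205), (240, 75, 127, 203), (242, 77, 129, 204), (244, 222, 221, 223), (246, 255, 255, 252), (248, 255, 255, 252), (250, 255, 255, 254), (252, 255, 255, 255), (254, 255, 255, 255), (256, 255, 255, 255), (258, 142, 136, 120), (260, 24, 23, 23), (262, 24, 21, 23)]
322 [(180, 154, 145, 122), (182, 1
[... 2863 characters left out ...]
017 0.0232 0.0243
260 -0.0119 -0.0031 -0.0045 0.0213 0.0224
259 [353, 307, 324, 534, 598, 596, 580, 475, 397, 291, 234, 196, 198, 196, 194, 195, 198, 195, 196, 198, 197, 193, 193, 194, 200, 197, 199, 198, 191, 199, 200, 197, 196, 196, 196, 195, 194, 195, 197, 195, 194, 192, 200, 199, 196, 197, 196, 196, 197, 198, 199, 200, 199, 197, 196, 219, 286, 493, 466, 438, 391, 381, 366, 293, 310, 322, 347, 378]
264 [307, 299, 206, 151, 306, 267, 78, 70, 61, 58, 63, 62, 69, 64, 65, 62, 62, 64, 65, 58, 72, 63, 64, 59, 63, 60, 60, 67, 56, 62, 57, 61, 63, 63, 66, 56, 67, 65, 69, 68, 55, 69, 70, 60, 79, 64, 71, 91, 97, 97, 103, 103, 115, 103, 107, 96, 93, 83, 84, 75, 273, 478, 190, 178, 260, 304, 312, 307]
```

Call:
jog_arm:
  steps:
    - [[0,0,0],[-0.05,-0.08,0],-1]
    - [[0,0,0],[0,0,0.5],-1]
    - [[0,0,0],[0,0,0.5],-1]
    - [[0,0,0],[0,0,0.5],-1]
    - [[0,0,0],[0,0,0.5],-1]
    - [[0,0,0],[0,0,0.4],-1]
    - [[0,0,0],[0,0,0.3],-1]
    - [[0,0,0],[0,0,0.15],-1]
    - [[0,0,0],[0,0,0],-1]
    - [[0,0,0],[0,0,0],-1]

```text
t: 42.0
ee_pos: [0.4603, 0.258, 0.0177]
tcp_rot: [[-0.987, -0.16, -0.0], [-0.16, 0.987, -0.0], [0.0, -0.0, -1.0]]
ft_force: [0.0, -0.0, -0.8]
width: 0.0532
grasp_force: 30.0
```

```bash
sed -i 's/for c in (312,322,332): print.*/for c in (312,332): print(c,[(v,*map(int,im[v,c])) for v in range(218,262)])/; s/(200,205,210,215,220,225,230,240)/(234,238,242,246,250)/; s/range(184,262,4)/range(218,261,3)/' close.py; python3 close.py
```

```text
t 42.0 p [0.4603 0.258  0.0177] R [[-0.987, -0.16, -0.0], [-0.16, 0.987, -0.0], [0.0, -0.0, -1.0]] F [ 0.  -0.  -0.8] w 0.0532 g 30.0 j6 [ 23.  37. 102.  -0.  42. -76.]
312 [(218, 62, 81, 116), (219, 44, 71, 115), (220, 44, 71, 117), (221, 42, 72, 116), (222, 41, 70, 114), (223, 41, 71, 115), (224, 43, 72, 115), (225, 43, 74, 119), (226, 42, 76, 121), (227, 44, 75, 120), (228, 46, 77, 126), (229, 48, 82, 134), (230, 50, 84, 136), (231, 49, 84, 135), (232, 51, 84, 135), (233, 50, 84, 133), (234, 51, 85, 134), (235, 49, 82, 132), (236, 49, 83, 132), (237, 49, 82, 130), (238, 49, 82, 129), (239, 48, 79, 129), (240, 46, 79, 129), (241, 45, 77, 128), (242, 45, 77, 128), (243, 46, 78, 128), (244, 44, 75, 123), (245, 43, 72, 115), (246, 43, 71, 112), (247, 42, 71, 111), (248, 45, 73, 114), (249, 44, 73, 114), (250, 47, 79, 124), (251, 49, 83, 129), (252, 50, 83, 129), (253, 49, 83, 129), (254, 49, 81, 128), (255, 53, 83, 129), (256, 95, 105, 131), (257, 146, 139, 135), (258, 131, 123, 112), (259, 70, 66, 60), (260, 25, 22, 24), (261, 24, 22, 23)]
332 [(218, 59, 80, 115), (219, 43, 72, 116),
[... 1635 characters left out ...]
0.0175 0.0223 0.0233
260 0.0086 0.0174 0.0159 0.0208 0.0219
259 [346, 314, 323, 487, 541, 538, 531, 473, 408, 272, 232, 197, 195, 199, 197, 197, 201, 201, 198, 198, 193, 202, 199, 199, 199, 192, 197, 197, 196, 195, 194, 200, 200, 203, 199, 198, 197, 199, 200, 200, 200, 196, 196, 200, 199, 194, 197, 199, 199, 196, 197, 199, 200, 200, 209, 223, 271, 375, 446, 440, 395, 383, 366, 298, 310, 319, 341, 376]
264 [311, 299, 217, 161, 310, 269, 81, 61, 58, 62, 61, 62, 67, 70, 73, 71, 66, 65, 67, 58, 67, 62, 62, 63, 61, 55, 61, 65, 57, 64, 66, 61, 65, 67, 66, 61, 60, 70, 65, 65, 71, 64, 66, 63, 63, 69, 76, 76, 71, 80, 93, 103, 108, 110, 105, 93, 87, 90, 96, 115, 330, 378, 174, 181, 264, 305, 310, 313]
```

Call:
jog_arm:
  steps:
    - [[0,0,0],[0,0,0.2],-1]
    - [[0,0,0],[0,0,0.15],-1]
    - [[0,0,0],[0,0,0.1],-1]
    - [[0,0,0],[0,0,0.08],-1]
    - [[0,0,0],[0,0,0],-1]
    - [[0,0,0],[0,0,0],-1]

```text
t: 42.55
ee_pos: [0.4603, 0.258, 0.0071]
tcp_rot: [[-0.987, -0.16, -0.0], [-0.16, 0.987, -0.0], [0.0, -0.0, -1.0]]
ft_force: [0.9, 0.3, -0.5]
width: 0.0533
grasp_force: 30.0
```

Call:
jog_arm:
  steps:
    - [[0,0,0],[0,0,0.05],-1]
    - [[0,0,0],[0,0,0.05],-1]
    - [[0,0,0],[0,0,0],-1]

```text
t: 42.8
ee_pos: [0.4603, 0.258, 0.005]
tcp_rot: [[-0.987, -0.16, -0.0], [-0.16, 0.987, -0.0], [0.0, -0.0, -1.0]]
ft_force: [-0.6, 0.5, -0.3]
width: 0.0533
grasp_force: 30.0
```

Below wall height with no contact, so the display is in the recess. Touch down, release and retreat.

Call:
jog_arm:
  steps:
    - [[0,0,0],[0,0,0.02],-1]
    - [[0,0,0],[0,0,0],-1]

```text
t: 42.97
ee_pos: [0.4603, 0.258, 0.0049]
tcp_rot: [[-0.987, -0.16, 0.0], [-0.16, 0.987, 0.0], [-0.0, 0.0, -1.0]]
ft_force: [-1.7, 0.0, 2.6]
width: 0.0532
grasp_force: 30.0
```

Call:
jog_arm:
  steps:
    - [[0,0,0],[0,0,0],1]
    - [[0,0,0],[0,0,0],1]
    - [[0,0,0],[0,0,0],1]
    - [[0,0,0],[0,0,0],1]
    - [[0,0,0],[0,0,0],1]
    - [[0,0,0],[0,0,0],1]
    - [[0,0,0],[0,0,-0.5],1]
    - [[0,0,0],[0,0,-1],1]
    - [[0,0,0],[0,0,-1],1]
    - [[0,0,0],[0,0,-1],1]
    - [[0,0,0],[0,0,-1],1]
    - [[0,0,0],[0,0,-1],1]

```text
t: 43.97
ee_pos: [0.4601, 0.258, 0.1164]
tcp_rot: [[-0.987, -0.16, 0.0], [-0.16, 0.987, 0.0], [-0.0, 0.0, -1.0]]
ft_force: [-0.0, -0.6, 0.1]
width: 0.0909
grasp_force: 0.0
```

```bash
python3 - <<'E'
from h import *
st(); p=cam("wrist"); save(p,"w17.png"); find(p,D[:2]+M); im=p["pixels"].astype(int); 
lab=lambda x:"#" if x.sum()<170 else("B" if x[2]>x[0]+40 else("w" if x.min()>190 else "."))
for v in range(180,360,6): print(v,"".join(lab(x) for x in im[v,250:400:2]))
E
```

```text
t 43.97 p [0.4601 0.258  0.1164] R [[-0.987, -0.16, 0.0], [-0.16, 0.987, 0.0], [-0.0, 0.0, -1.0]] F [-0.  -0.6  0.1] w 0.0909 g 0.0 j6 [ 23.  28.  97.   0.  55. -76.]
display_small_mid [([0.4905, 0.2659, 0.0176], 0.94)]
display_medium_mid [([0.5134, 0.1303, 0.0256], 0.9)]
mould_small_seat []
mould_medium_seat []
mould_large_seat [([0.4937, 0.3947, 0.0204], 0.63)]
180 ...........................................................................
186 ...........................................................................
192 ........................BBBBBBBBBBBBBBBBBBBBBBBBB..........................
198 .......................BBBBBBBBBBBBBBBBBBBBBBBBBBB.........................
204 .......................BBBBBBBBBBBBBBBBBBBBBBBBBB..........................
210 .....................##############################........................
216 ...................#####.############################......................
222 ...................##................#.#..###########......................
228 ...................####................#....#########......................
234 ..........
[... 965 characters left out ...]
BBw..###...........########......#####BwwBBBB...............
312 .............BBBBw..####....#....#######.......#####.BwwBBBB...............
318 .............BBBBww.####........#######........#####.BwwBBBB...............
324 ...........................................................................
330 ...........................................................................
336 ...........................................................................
342 ...........................................................................
348 ...........................................................................
354 ...........................................................................
```

Both displays are seated symmetrically. Now back to the stop bar.

Call:
jog_arm:
  steps:
    - [[0,0,0],[0.5,-1,0],1]
    - [[0,0,0],[0.5,-1,0],1]
    - [[0,0,0],[0.5,-1,0],1]
    - [[0,0,0],[0.5,-1,0],1]
    - [[0,0,0],[0.5,-1,0],1]
    - [[0,0,0],[0.5,-1,0],1]
    - [[0,0,0],[0.5,-1,0],0]
    - [[0,0,0],[0.5,-1,0],0]
    - [[0,0,0],[0.5,-1,0],0]
    - [[0,0,0],[0.5,-1,0],0]
    - [[0,0,0],[0.5,-0.7,0],0]
    - [[0,0,1],[0,0,0],0]

```text
t: 45.27
ee_pos: [0.384, 0.0273, 0.1141]
tcp_rot: [[-0.999, -0.044, -0.003], [-0.044, 0.999, -0.0], [0.003, -0.0, -1.0]]
ft_force: [0.8, 0.2, -0.6]
width: 0.0541
grasp_force: 0.0
```

Call:
jog_arm:
  steps:
    - [[0,0,1],[0,0,0],0]
    - [[0,0,1],[0,0,0],0]
    - [[0,0,1],[0,0,0],0]
    - [[0,0,1],[0,0,0],0]
    - [[0,0,1],[0,0,0],0]
    - [[0,0,1],[0,0,0],0]
    - [[0,0,1],[0,0,0],0]
    - [[0,0,1],[0,0,0],0]
    - [[0,0,1],[0,0,0],0]
    - [[0,0,1],[0,0,0],0]
    - [[0,0,1],[0,0,0],0]
    - [[0,0,1],[0,0,0],0]

```text
t: 46.27
ee_pos: [0.3855, 0.0292, 0.1141]
tcp_rot: [[-0.165, 0.986, -0.002], [0.986, 0.165, 0.0], [0.0, -0.002, -1.0]]
ft_force: [0.6, -0.2, -0.1]
width: 0.0454
grasp_force: 0.0
```

Call:
jog_arm:
  steps:
    - [[0,0,0.97],[0,0,0],0]
    - [[0,0,0],[0,0,0],0]
    - [[0,0,0],[0,0,0],0]

```text
t: 46.52
ee_pos: [0.3856, 0.0292, 0.1143]
tcp_rot: [[-0.059, 0.998, -0.001], [0.998, 0.059, 0.0], [0.0, -0.001, -1.0]]
ft_force: [-0.4, 0.8, -0.4]
width: 0.0456
grasp_force: 0.0
```

```bash
python3 - <<'E'
from h import *
st(); p=cam("wrist"); save(p,"w18.png"); find(p,["stop_mid"]); im=p["pixels"].astype(int)
for x in ((.3855,.029,.042),(.3855,.051,.042),(.3855,.007,.042)): print(topix(p,x).round(0))
E
```

```text
t 46.52 p [0.3856 0.0292 0.1143] R [[-0.059, 0.998, -0.001], [0.998, 0.059, 0.0], [0.0, -0.001, -1.0]] F [-0.4  0.8 -0.4] w 0.0456 g 0.0 j6 [ -5.  19. 116.  -0.  45.  -8.]
stop_mid [([0.3887, 0.0277, 0.025], 0.89)]
[321. 246.]
[322. 215.]
[319. 274.]
```

Call:
jog_arm:
  steps:
    - [[0,0,0.05],[0,0,0.8],0]
    - [[0,0,0],[0,0,1],0]
    - [[0,0,0],[0,0,1],0]
    - [[0,0,0],[0,0,1],0]
    - [[0,0,0],[0,0,0.7],0]
    - [[0,0,0],[0,0,0.4],0]
    - [[0,0,0],[0,0,0.28],0]
    - [[0,0,0],[0,0,0],0]
    - [[0,0,0],[0,0,0],0]

```text
t: 47.37
ee_pos: [0.386, 0.0292, 0.0112]
tcp_rot: [[-0.05, 0.999, -0.0], [0.999, 0.05, 0.0], [0.0, -0.0, -1.0]]
ft_force: [-0.4, -0.7, 0.6]
width: 0.0459
grasp_force: 0.0
```

Call:
jog_arm:
  steps:
    - [[0,0,0],[0,0,0],-1]
    - [[0,0,0],[0,0,0],-1]
    - [[0,0,0],[0,0,0],-1]
    - [[0,0,0],[0,0,0],-1]
    - [[0,0,0],[0,0,0],-1]
    - [[0,0,0],[0,0,0],-1]
    - [[0,0,0],[0,0,0],-1]

```text
t: 47.95
ee_pos: [0.3861, 0.0291, 0.0113]
tcp_rot: [[-0.049, 0.999, 0.0], [0.999, 0.049, -0.0], [-0.0, 0.0, -1.0]]
ft_force: [0.0, 0.7, 7.9]
width: 0.0136
grasp_force: 30.0
```

Call:
jog_arm:
  steps:
    - [[0,0,0],[0,0,-0.5],-1]
    - [[0,0,0],[0,0,-1],-1]
    - [[0,0,0],[0,0,-1],-1]
    - [[0,0,0],[0,0,-1],-1]
    - [[0,0,0],[0,0,-1],-1]
    - [[0,0,0],[0,0,-1],-1]
    - [[0,0,0],[0,0,0],-1]
    - [[0,0,0],[0,0,0],-1]

```text
t: 48.62
ee_pos: [0.3865, 0.0291, 0.1217]
tcp_rot: [[-0.049, 0.999, 0.002], [0.999, 0.049, -0.0], [-0.0, 0.002, -1.0]]
ft_force: [0.3, 0.1, -2.0]
width: 0.0137
grasp_force: 30.0
```

Call:
jog_arm:
  steps:
    - [[0,0,0],[-1,0.32,0],-1]
    - [[0,0,0],[-1,0.32,0],-1]
    - [[0,0,0],[-1,0.32,0],-1]
    - [[0,0,0],[-1,0.32,0],-1]
    - [[0,0,0],[-1,0.32,0],-1]
    - [[0,0,0],[-1,0.32,0],-1]
    - [[0,0,0],[-1,0.32,0],-1]
    - [[0,0,0],[-1,0.32,0],-1]
    - [[0,0,0],[-1,0.32,0],-1]
    - [[0,0,0],[-1,0.32,0],-1]
    - [[0,0,-0.033],[0,0,0],-1]
    - [[0,0,0],[0,0,0],-1]

```text
t: 49.62
ee_pos: [0.4594, -0.1678, 0.1197]
tcp_rot: [[-0.052, 0.999, -0.002], [0.999, 0.052, 0.001], [0.001, -0.002, -1.0]]
ft_force: [-0.5, 0.4, -1.4]
width: 0.0136
grasp_force: 30.0
```

Call:
jog_arm:
  steps:
    - [[0,0,0],[0,0,0.5],-1]
    - [[0,0,0],[0,0,0.5],-1]
    - [[0,0,0],[0,0,0],-1]
    - [[0,0,0],[0,0,0],-1]

```text
t: 49.95
ee_pos: [0.4588, -0.1664, 0.1004]
tcp_rot: [[-0.054, 0.999, -0.002], [0.999, 0.054, 0.001], [0.001, -0.002, -1.0]]
ft_force: [0.5, 0.2, -0.6]
width: 0.014
grasp_force: 30.0
```

```bash
python3 - <<'E'
from h import *
st(); p=cam("wrist"); save(p,"w19.png"); find(p,["stop_mid","stop_home"])
s=robot.state(); R=np.array(s["tcp_rot"])
d=np.array([.4602,-.1674,0])-np.array(s["ee_pos"]); print("tool units to go",np.round(R.T@d/.02,3), "yaw",np.degrees(np.arctan2(-R[0,0],R[1,0])))
E
```

```text
t 49.95 p [ 0.4588 -0.1664  0.1004] R [[-0.054, 0.999, -0.002], [0.999, 0.054, 0.001], [0.001, -0.002, -1.0]] F [ 0.5  0.2 -0.6] w 0.014 g 30.0 j6 [-27.  27. 103.   0.  50. -30.]
stop_mid [([0.4589, -0.1674, 0.117], 0.77), ([0.4459, -0.1659, 0.0431], 0.57)]
stop_home []
tool units to go [-0.013  0.018  5.068] yaw 3.074239633566496
```

Call:
jog_arm:
  steps:
    - [[0,0,0],[0,0,0.3],-1]
    - [[0,0,0],[0,0,0.3],-1]
    - [[0,0,0],[0,0,0.3],-1]
    - [[0,0,0],[0,0,0.2],-1]
    - [[0,0,0],[0,0,0.2],-1]
    - [[0,0,0],[0,0,0.2],-1]
    - [[0,0,0],[0,0,0],-1]

```text
t: 50.68
ee_pos: [0.4595, -0.1673, 0.0703]
tcp_rot: [[-0.053, 0.999, -0.001], [0.999, 0.053, 0.0], [0.001, -0.001, -1.0]]
ft_force: [-1.3, -0.4, -1.2]
width: 0.0138
grasp_force: 30.0
```

Call:
jog_arm:
  steps:
    - [[0,0,0],[0,0,0.2],-1]
    - [[0,0,0],[0,0,0.2],-1]
    - [[0,0,0],[0,0,0.15],-1]
    - [[0,0,0],[0,0,0.1],-1]
    - [[0,0,0],[0,0,0],-1]
    - [[0,0,0],[0,0,0],-1]

```text
t: 51.18
ee_pos: [0.4598, -0.1674, 0.058]
tcp_rot: [[-0.053, 0.999, -0.0], [0.999, 0.053, 0.0], [0.0, -0.0, -1.0]]
ft_force: [-0.5, 0.0, -2.2]
width: 0.0139
grasp_force: 30.0
```

Call:
jog_arm:
  steps:
    - [[0,0,0],[0,0,0.05],-1]
    - [[0,0,0],[0,0,0.05],-1]
    - [[0,0,0],[0,0,0.03],-1]
    - [[0,0,0],[0,0,0],-1]

```text
t: 51.52
ee_pos: [0.46, -0.1675, 0.0563]
tcp_rot: [[-0.053, 0.999, 0.001], [0.999, 0.053, -0.0], [-0.0, 0.001, -1.0]]
ft_force: [-3.6, 2.1, 18.7]
width: 0.0135
grasp_force: 30.0
```

Call:
jog_arm:
  steps:
    - [[0,0,0],[0,0,-0.02],0]
    - [[0,0,0],[0,0,0],0]
    - [[0,0,0],[0,0,0],0]
    - [[0,0,0],[0,0,0],0]
    - [[0,0,0],[0,0,0],0]
    - [[0,0,0],[0,0,-0.5],0]
    - [[0,0,0],[0,0,-1],0]
    - [[0,0,0],[0,0,-1],0]
    - [[0,0,0],[0,0,-1],0]
    - [[0,0,0],[0,0,-1],0]
    - [[0,0,0],[0,0,-1],0]
    - [[0,0,0],[0,0,-1],0]

```text
t: 52.52
ee_pos: [0.4596, -0.1673, 0.1869]
tcp_rot: [[-0.053, 0.999, -0.0], [0.999, 0.053, 0.0], [0.0, -0.0, -1.0]]
ft_force: [0.4, -0.5, 0.4]
width: 0.0457
grasp_force: 0.0
```

Call:
jog_arm:
  steps:
    - [[0,0,0],[-0.5,0,-1],0]
    - [[0,0,0],[-0.5,0,-1],0]
    - [[0,0,0],[-0.5,0,-1],0]
    - [[0,0,0],[0,0,-1],0]
    - [[0,0,0],[0,0,-1],0]
    - [[0,0,0],[0,0,0],0]
    - [[0,0,0],[0,0,0],0]
    - [[0,0,0],[0,0,0],0]

```text
t: 53.18
ee_pos: [0.4611, -0.1972, 0.2853]
tcp_rot: [[-0.053, 0.999, -0.001], [0.999, 0.053, 0.0], [0.0, -0.001, -1.0]]
ft_force: [-0.9, -0.9, -0.5]
width: 0.0457
grasp_force: 0.0
```

```bash
python3 - <<'E'
from h import *
st(); p=cam("wrist"); find(p,["stop_mid","stop_home"]); q=cam("side"); find(q,M+D+["sucker","driver"])
a=cv2.cvtColor(p["pixels"],cv2.COLOR_RGB2BGR); b=cv2.cvtColor(q["pixels"],cv2.COLOR_RGB2BGR)
u=topix(p,(.47,-.167,.06)).astype(int); y0=max(0,u[1]-110);x0=max(0,u[0]-90)
A=cv2.resize(a[y0:y0+200,x0:x0+200],(400,400)); B=cv2.resize(b[230:430,200:400],(400,400)); cv2.imwrite("pics/fin.png",np.hstack([A,B]))
E
```

```text
t 53.18 p [ 0.4611 -0.1972  0.2853] R [[-0.053, 0.999, -0.001], [0.999, 0.053, 0.0], [0.0, -0.001, -1.0]] F [-0.9 -0.9 -0.5] w 0.0457 g 0.0 j6 [-30.  14.  88.   0.  78. -33.]
stop_mid [([0.4604, -0.1688, 0.0689], 0.82), ([0.4477, -0.1665, 0.042], 0.24)]
stop_home [([0.4617, -0.1663, 0.0742], 0.76), ([0.462, -0.1684, 0.0707], 0.28)]
mould_small_seat [([0.4893, 0.2624, 0.0244], 0.67)]
mould_medium_seat [([0.5135, 0.1308, 0.0201], 0.67)]
mould_large_seat [([0.4946, 0.3982, 0.0192], 0.78)]
display_small_mid [([0.4915, 0.2657, 0.0219], 0.85)]
display_medium_mid [([0.5046, 0.1303, 0.0224], 0.95)]
display_large_mid []
sucker [([0.6787, 0.0406, 0.0005], 0.47)]
driver [([0.6818, 0.2977, 0.0038], 0.78)]
```

View pics/fin.png

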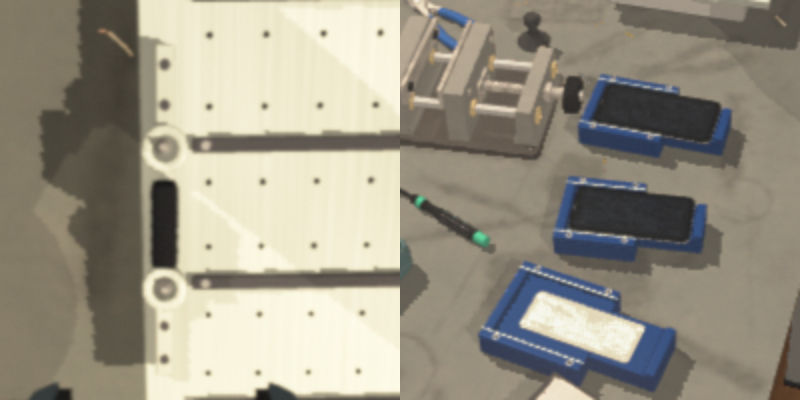

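The bar is home, with both spigots showing inside its sleeves at (165,147) and (165,290). Both displays lie flat in their moulds, and the large mould is empty. Handing in.

```bash
python3 -c "
from workcell import job
print(job.close_job())"
```

```text
the job is handed in; nothing more can be done
None
```

I laid the medium and small displays face up and flat in their matching moulds (no large display was present), pushed the stop bar fully home on its spigots, and handed the job in at about 53 s.

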